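Change over the slide racks in a bench dryer and shut its door

TASK

Swing the slide dryer's door wide open, take every finished rack out of it and stand it upright in the steel tray, and slide each waiting rack from the bench nose first into a lane of its own until it is fully home behind its spring plunger. Then push the door shut until it seats on its catch, let go of everything, and leave the bottle, jar and box alone.

Things in the scene. Friction and masses are not known exactly. Their poses are not given: they have to be found in the camera images.
- dryer: slide dryer, fixed: white base 250 mm wide, blue housing 120 mm high behind a bay of three open-topped lanes with a door. Origin: at bench height, middle of the bay's mouth, on the plane of the shut door's inner face; x points into the bay, y left, z up. The base juts 75 mm before the mouth as a ledge, 12 mm high. The door's catch is in a post at the mouth's left end (y 104 to 124)
- mouth (a point): middle of the bay's mouth, on the floor (12 mm up), axes as the dryer. Lanes run along x, centres y = +66, 0, -66 mm, 47 mm wide; walls 33 mm high from x = 1 mm on, front ends rounded; back stop at x = 147.5
- hood_edge (a point): middle of the hood's front edge, underside: 61 mm above the bench, 104 mm behind the mouth; the hood (top 80 mm above the bench) covers the rear of all lanes, so a rack goes in and out only lengthwise through the front, with the door wide open
- plunger (a point): middle lane's plunger, a sprung steel roller; each lane has one at the same place, 19 mm behind the mouth, sticking 5 mm out of the right-hand (-y) wall. A passing rack's side presses it in; it springs out behind the tail of a rack that is home. Pushing a rack in, or pulling one out, takes about 3 to 6 N
- home_left (a point): in the dryer's frame, where the origin of a rack sits when fully home in the left (+y) lane: on the lane floor, x pointing the way racks are pushed in
- home_middle (a point): in the dryer's frame, where the origin of a rack sits when fully home in the middle lane: on the lane floor, x pointing the way racks are pushed in
- home_right (a point): in the dryer's frame, where the origin of a rack sits when fully home in the right (-y) lane: on the lane floor, x pointing the way racks are pushed in
- door (a joint): dryer door angle, rad: 0 shut, grows as it swings open towards the robot, to 1.85 at most; blue panel 201 wide x 80 high x 12 thick mm, top 95 mm above the bench, hinged at the mouth's right (-y) end. Starts ajar, swings freely, stays where left; at 1.6 or more clear of all lanes. In the last 4 degrees it rides over a sprung catch (about 5 N at its edge); seated it reads under 0.02
- door_hinge (a point): point on the hinge axis (vertical) at the height of the door's top edge, turning with the door: its y runs along the door to the free edge, 205 mm away; its x points to the door's inner side (the panel's faces are at x = -6 and +6 mm)
- door_push (a point): point on the door's outer face at the top edge, 165 mm from the hinge, clear of the handle: a good place to push it shut
- door_handle (a point): middle of the upright bar handle on the door's outer face, 120 mm from the hinge: bar 50 mm long standing 35 mm off the face, its middle 60 mm above the bench
- tray: steel tray, fixed to the bench, for finished racks: 200 (x) x 170 (y) x 25 mm high, walls and floor 5 mm thick. Origin: centre of the underside; there is room for two racks side by side along its x
- oil_bottle: white bottle, 40 mm across, 85 high, not part of the job: leave alone; origin: centre of the underside
- stain_jar: amber jar, 60 mm across, 80 high, not part of the job: leave alone; origin: centre of the underside
- slide_box: cardboard box 100 x 80 x 35 mm, not part of the job: leave alone; origin: centre of the underside
- new_1: rack of glass slides, 300 g: steel body 120 (x) x 44 x 45 mm, on top a dark upright fin to grip, 44 long (x) x 12 thick x 40 high, centred 10 mm from the middle towards the tail (-x), top 85 mm above the underside. Origin: centre of the underside; x points to the nose (the end that goes in first), z up. A waiting rack, standing on the bench to the left of the dryer; may be absent.
- new_2: rack of glass slides, 300 g: steel body 120 (x) x 44 x 45 mm, on top a dark upright fin to grip, 44 long (x) x 12 thick x 40 high, centred 10 mm from the middle towards the tail (-x), top 85 mm above the underside. Origin: centre of the underside; x points to the nose (the end that goes in first), z up. A waiting rack, standing on the bench to the left of the dryer; may be absent.
- new_3: rack of glass slides, 300 g: steel body 120 (x) x 44 x 45 mm, on top a dark upright fin to grip, 44 long (x) x 12 thick x 40 high, centred 10 mm from the middle towards the tail (-x), top 85 mm above the underside. Origin: centre of the underside; x points to the nose (the end that goes in first), z up. A waiting rack, standing on the bench to the left of the dryer; may be absent.
- dry_left: rack of glass slides, 300 g: steel body 120 (x) x 44 x 45 mm, on top a dark upright fin to grip, 44 long (x) x 12 thick x 40 high, centred 10 mm from the middle towards the tail (-x), top 85 mm above the underside. Origin: centre of the underside; x points to the nose (the end that goes in first), z up. A finished rack, at first home in the dryer's left lane; one of the two may be absent.
- dry_right: rack of glass slides, 300 g: steel body 120 (x) x 44 x 45 mm, on top a dark upright fin to grip, 44 long (x) x 12 thick x 40 high, centred 10 mm from the middle towards the tail (-x), top 85 mm above the underside. Origin: centre of the underside; x points to the nose (the end that goes in first), z up. A finished rack, at first home in the dryer's right lane; one of the two may be absent.
Not all that is in view belongs to the job. Leave any purple or yellow look-alike of the new_1 alone.

How it is judged (in metres and radians):
On the way, in this order (a step that is already met when the one before it is completed fails the run):
1. the door has been swung wide open (over 1.2 rad) (value of joint door above 1.2 rad), for 0.1 s.
2. with the door still open, every finished rack stands in the tray and every waiting rack is home in a lane (((horizontal distance between new_1 and home_left below 0.006 m and z of new_1 in the frame of home_left below 0.006 m and angle between the x axis of new_1 and the x axis of home_left, either way round below 0.1 rad) or (horizontal distance between new_1 and home_middle below 0.006 m and z of new_1 in the frame of home_middle below 0.006 m and angle between the x axis of new_1 and the x axis of home_middle, either way round below 0.1 rad) or (horizontal distance between new_1 and home_right below 0.006 m and z of new_1 in the frame of home_right below 0.006 m and angle between the x axis of new_1 and the x axis of home_right, either way round below 0.1 rad)) and ((horizontal distance between new_2 and home_left below 0.006 m and z of new_2 in the frame of home_left below 0.006 m and angle between the x axis of new_2 and the x axis of home_left, either way round below 0.1 rad) or (horizontal distance between new_2 and home_middle below 0.006 m and z of new_2 in the frame of home_middle below 0.006 m and angle between the x axis of new_2 and the x axis of home_middle, either way round below 0.1 rad) or (horizontal distance between new_2 and home_right below 0.006 m and z of new_2 in the frame of home_right below 0.006 m and angle between the x axis of new_2 and the x axis of home_right, either way round below 0.1 rad)) and ((horizontal distance between new_3 and home_left below 0.006 m and z of new_3 in the frame of home_left below 0.006 m and angle between the x axis of new_3 and the x axis of home_left, either way round below 0.1 rad) or (horizontal distance between new_3 and home_middle below 0.006 m and z of new_3 in the frame of home_middle below 0.006 m and angle between the x axis of new_3 and the x axis of home_middle, either way round below 0.1 rad) or (horizontal distance between new_3 and home_right below 0.006 m and z of new_3 in the frame of home_right below 0.006 m and angle between the x axis of new_3 and the x axis of home_right, either way round below 0.1 rad)) and x of dry_left in the frame of tray between -0.075 and 0.075 m and y of dry_left in the frame of tray between -0.07 and 0.07 m and height (world z) of each of dry_left, dry_right below 0.02 m and angle between each of dry_left, dry_right's own z axis and vertical below 0.15 rad and linear speed of each of dry_left, dry_right below 0.02 m/s and x of dry_right in the frame of tray between -0.075 and 0.075 m and y of dry_right in the frame of tray between -0.07 and 0.07 m and value of joint door above 0.3 rad), for 0.3 s.
At the end, for the whole second after the job is handed in: every rack that was waiting is home in a lane (origin within 6 mm of the lane's home point), every finished rack stands upright in the tray (tilted less than 0.15 rad, inside its walls, at rest), and the door is seated on its catch (joint under 0.02 rad); nothing touched by the robot (((horizontal distance between new_1 and home_left below 0.006 m and z of new_1 in the frame of home_left below 0.006 m and angle between the x axis of new_1 and the x axis of home_left, either way round below 0.1 rad) or (horizontal distance between new_1 and home_middle below 0.006 m and z of new_1 in the frame of home_middle below 0.006 m and angle between the x axis of new_1 and the x axis of home_middle, either way round below 0.1 rad) or (horizontal distance between new_1 and home_right below 0.006 m and z of new_1 in the frame of home_right below 0.006 m and angle between the x axis of new_1 and the x axis of home_right, either way round below 0.1 rad)) and ((horizontal distance between new_2 and home_left below 0.006 m and z of new_2 in the frame of home_left below 0.006 m and angle between the x axis of new_2 and the x axis of home_left, either way round below 0.1 rad) or (horizontal distance between new_2 and home_middle below 0.006 m and z of new_2 in the frame of home_middle below 0.006 m and angle between the x axis of new_2 and the x axis of home_middle, either way round below 0.1 rad) or (horizontal distance between new_2 and home_right below 0.006 m and z of new_2 in the frame of home_right below 0.006 m and angle between the x axis of new_2 and the x axis of home_right, either way round below 0.1 rad)) and ((horizontal distance between new_3 and home_left below 0.006 m and z of new_3 in the frame of home_left below 0.006 m and angle between the x axis of new_3 and the x axis of home_left, either way round below 0.1 rad) or (horizontal distance between new_3 and home_middle below 0.006 m and z of new_3 in the frame of home_middle below 0.006 m and angle between the x axis of new_3 and the x axis of home_middle, either way round below 0.1 rad) or (horizontal distance between new_3 and home_right below 0.006 m and z of new_3 in the frame of home_right below 0.006 m and angle between the x axis of new_3 and the x axis of home_right, either way round below 0.1 rad)) and x of dry_left in the frame of tray between -0.075 and 0.075 m and y of dry_left in the frame of tray between -0.07 and 0.07 m and height (world z) of each of dry_left, dry_right below 0.02 m and angle between each of dry_left, dry_right's own z axis and vertical below 0.15 rad and linear speed of each of dry_left, dry_right below 0.02 m/s and x of dry_right in the frame of tray between -0.075 and 0.075 m and y of dry_right in the frame of tray between -0.07 and 0.07 m and value of joint door below 0.02 rad).
It fails at once if a bystander (bottle, jar or box) is moved more than 30 mm (distance of any of oil_bottle, stain_jar, slide_box from where it was at the start of the episode above 0.03 m).
Of new_1, new_2, new_3 only 2 to 3 are there at a start; the rules pass over those that are not, and their reading is None.
Of dry_left, dry_right only 1 to 2 are there at a start; the rules pass over those that are not, and their reading is None.
At some moment in a run one of new_1, new_2, new_3 may be knocked a few centimetres aside while the robot is not near it.
Once in a run the grip may slacken for a moment while it holds something.
It also fails if it takes over 210 s, if anything falls off the work surface, if the arm or the gripper's body presses on something with over 40 N, if the wrist force passes 120 N, or if a joint passes its speed limit or range.

ROBOT

A 6-joint arm with a two-finger parallel gripper is mounted at the origin on the work surface. World frame = base frame: x ahead of the robot, y to its left, z up, the work surface at z = 0. Lengths are in mm, angles in rad, forces in N, time in s.
With the tool pointing down it reaches from about 250 to 775 mm from the base axis. Payload 4 kg.
Tool frame: the origin (TCP) lies between the finger pads; the fingertips stand 22 mm ahead of it and the grasp point (between the pads) lies 3 mm ahead of it; z points along the fingers, x is the direction in which the jaws open and shut, and the axes are right-handed (so a half turn about z gives the same grasp; the last joint's range is limited). The gripper opens to 85 mm and grips with 20 to 120 N. Pads are 22 mm wide; open, the fingers measure 114 mm over their backs; the gripper's body (76 mm by 85 mm) begins 54 mm behind the grasp point. The pads swing forward as they close: fully open they stand 13 mm farther back than shut.
Start: joints at [-1.224, 0.087, 1.371, -0, 1.684, -0.103], TCP at [239.131, -495.31, 253.341] pointing down, gripper open.
Joint ranges: [-3.1, 3.1], [-0.76, 2.03], [0.27, 2.55], [-1.08, 4.22], [0.17, 2.65], [-2.57, 2.57]. Speed limits (rad/s): [2.79, 2.79, 3.14, 3.14, 3.14, 3.14].

INTERFACE

Orientations are given as a rotation vector (axis times angle).
In Python, from rig import monitor, snapshot, calibration, sign_off gives the robot as it stands.
- The arm moves only by the shell command python3 -m creep 'ROWS' [OPENING]. ROWS is JSON, a list of rows, each a list of 4 numbers: the shift along the tool's x, y, z as a fraction of full scale, then the turn about the tool's z as a fraction of full scale. In form: [[x, y, z, roll], ...]. A call has 1 to 12 rows; each row is the pose to reach, as a shift and turn from the pose measured when the call began, along the tool's axes at that moment, turning the shorter way round; what a row does not reach only later rows make up. Full scale, the value 1, is 100 mm for a shift and pi rad for a turn. A row lasts 1/12 s, in which the tool goes at most 41.7 mm and 7.16 degrees, less where a joint would pass 70% of its speed; a pose out of reach is approached as far as the arm can. A call with a number of a shift or a turn outside -1 to 1 is refused whole. A call with a gripper value outside its range is refused whole. OPENING is the closure, from 0 (fully open) to 1 (shut), set as the call begins (- or left out, the last holds). The fingers move at their own pace and stop on an object; the grip force is fixed at half the most. Time passes only in rows, so rows that repeat a pose let the fingers close. It gives the time, the measured TCP pose, the force and the opening at its end, in the units of the state.
- monitor.observe(): the state, without advancing time (a new reading comes with each control period).
- snapshot(name): name is "side" or "top" or "wrist"; returns (picture, depth): 384x512x3 uint8, red, green, blue; 384x512 float32, mm along the optical axis (not along the pixel's ray), 0 where there is no reading.
- calibration(name): a dict with "fx", "fy", "cx", "cy" (pixels), "R" (3x3) and "t" (3): a world point X has camera coordinates R X + t; the wrist camera has in their place "T_tool_cam" (4x4, takes a point from camera to tool coordinates, whose origin is the TCP and whose axes are the tool frame's). Camera axes: x right, y down, z forward; pixel columns grow to the right and rows downward; lengths in mm; the calibration is good to about 2 mm. A picture is of the moment at which its call begins: read the wrist's pose just before it. calibration takes no time and is no camera call.
- sign_off(): hands the job in, once; it reports no verdict.
The state is a dict: "t": time; "joint_pos": joint angles; "joint_vel": joint speeds; "joint_torque": joint torques, N m; "eef_pos": TCP position; "tool_rot": TCP orientation; "wrist_force": force on the tool from outside, world axes, zero at the start; "moment": the same for the moment, N m; "gripper_width": opening from 0.0 (shut) to 1.0 (fully open).
Only numpy, scipy, OpenCV 4.12 (cv2) and the standard library are available. Lean on these libraries where they do the work, as an engineer would, in place of code of your own. Each camera call takes 0.05 s, during which the arm holds its last target.

## Working session

There is one attempt and no reset: what is moved stays moved. The work goes in short steps, Python scripts to look and compute and a shell command to move; the robot and the scene stay as the last step left them, time stands still between calls to the robot, and variables do not carry over. Pictures are saved under pics/ and viewed, and the job is handed in when it is done.

```bash
ls; mkdir -p pics; python3 - <<'E'
from rig import monitor, snapshot, calibration
import cv2, numpy as np
s=monitor.observe(); print({k:np.round(v,3).tolist() for k,v in s.items()})
for n in ["side","top","wrist"]:
    p,d=snapshot(n); cv2.imwrite(f"pics/{n}0.png",p[:,:,::-1]); np.save(f"pics/{n}0_d.npy",d); print(n,{k:np.round(v,3).tolist() for k,v in calibration(n).items()})
E
```

```text
pics
{'t': 0.0, 'joint_pos': [-1.224, 0.088, 1.372, 0.0, 1.684, -0.103], 'joint_vel': [0.0, -0.002, 0.0, 0.001, -0.001, 0.001], 'joint_torque': [-0.0, -35.186, -31.327, -0.0, 0.011, 0.0], 'eef_pos': [238.983, -494.883, 252.131], 'tool_rot': [-2.66, 1.669, 0.003], 'wrist_force': [-0.7, 0.511, -0.091], 'moment': [-0.041, 0.067, -0.018], 'gripper_width': 1.003}
side {'fx': 480.44, 'fy': 480.44, 'cx': 253.917, 'cy': 198.276, 'R': [[0.997, -0.075, 0.002], [-0.046, -0.633, -0.773], [0.059, 0.771, -0.635]], 't': [-502.203, 124.581, 1444.908]}
top {'fx': 470.165, 'fy': 470.165, 'cx': 259.555, 'cy': 186.592, 'R': [[0.022, -1.0, 0.013], [-0.998, -0.022, -0.059], [0.059, -0.012, -0.998]], 't': [62.687, 528.416, 1454.234]}
wrist {'fx': 298.35, 'fy': 298.35, 'cx': 253.777, 'cy': 195.701, 'T_tool_cam': [[1.0, 0.0, -0.001, -1.269], [-0.0, 0.965, 0.262, -67.527], [0.001, -0.262, 0.965, -120.626], [0.0, 0.0, 0.0, 1.0]]}
```

View pics/top0.png

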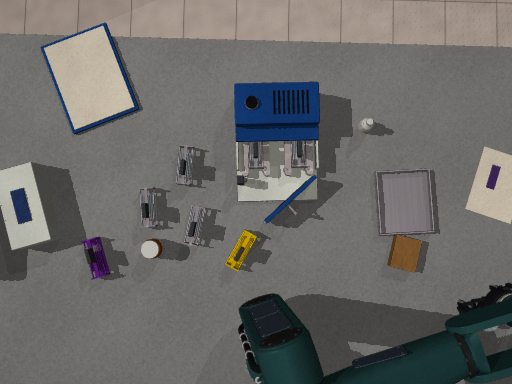

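View pics/side0.png

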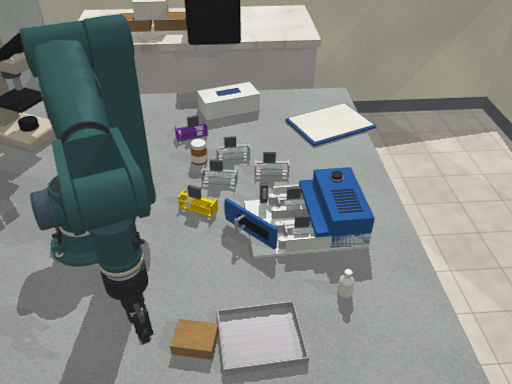

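View pics/wrist0.png

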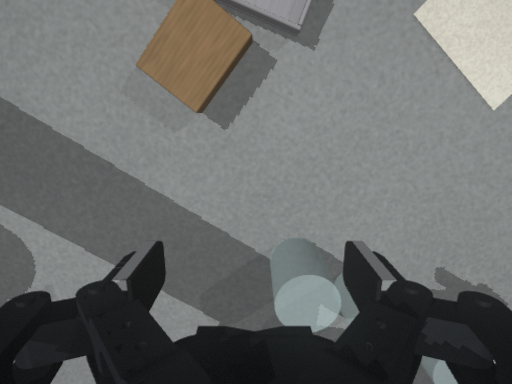

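Top view: the waiting racks are at (185,165), (147,208) and (196,225), and the finished ones at (255,152) and (299,152). The purple (95,257) and yellow (240,250) ones are look-alikes, the tray is at (406,202), and the door is ajar at (290,200). Next I'll take closer crops.

```bash
cat > h.py <<'E'
import cv2, numpy as np
from rig import monitor, snapshot, calibration
from scipy.spatial.transform import Rotation as Ro
def crop(img,x0,y0,x1,y1,f,name):
    c=cv2.resize(img[y0:y1,x0:x1],None,fx=f,fy=f,interpolation=cv2.INTER_CUBIC); cv2.imwrite(name,c)
def cam(n,st=None):
    c=calibration(n)
    if n!="wrist": return c,np.array(c["R"]),np.array(c["t"])
    T=np.array(c["T_tool_cam"]); Rt=Ro.from_rotvec(st["tool_rot"]).as_matrix()
    Rw=Rt@T[:3,:3]; tw=Rt@T[:3,3]+np.array(st["eef_pos"])
    return c,Rw.T,-Rw.T@tw
def unproj(C,u,v,d):
    c,R,t=C; u,v,d=map(lambda a:np.asarray(a,float),(u,v,d))
    X=np.stack([(u-c["cx"])/c["fx"]*d,(v-c["cy"])/c["fy"]*d,d],-1)
    return (X-t)@R
def atz(C,u,v,z):
    c,R,t=C; r=R.T@np.array([(u-c["cx"])/c["fx"],(v-c["cy"])/c["fy"],1]); o=-R.T@t
    return o+r*(z-o[2])/r[2]
def proj(C,X):
    c,R,t=C; p=np.asarray(X)@R.T+t
    return np.stack([p[...,0]/p[...,2]*c["fx"]+c["cx"],p[...,1]/p[...,2]*c["fy"]+c["cy"]],-1)
def cloud(C,d):
    v,u=np.mgrid[:d.shape[0],:d.shape[1]]
    return unproj(C,u,v,d)
E
python3 - <<'E'
from h import *
p=cv2.imread("pics/top0.png"); crop(p,130,130,330,270,4,"pics/top0c.png")
p=cv2.imread("pics/top0.png"); crop(p,225,75,325,225,4,"pics/top0d.png")
C=cam("top"); d=np.load("pics/top0_d.npy"); X=cloud(C,d)
for (n,a) in dict(r1=(170,140,200,190),r2=(135,182,162,232),r3=(180,200,212,250),bay=(236,130,320,172),door=(262,172,320,225),tray=(372,165,440,240)).items():
    x0,y0,x1,y1=a; P=X[y0:y1,x0:x1].reshape(-1,3)
    print(n, np.histogram(P[:,2],bins=[-10,-3,3,8,15,30,40,50,60,70,80,90,100,130]))
E
```

```text
r1 (array([155, 644, 195,  48,  98, 152, 103,  18,   8,  14,  56,   0,   0]), array([-10,  -3,   3,   8,  15,  30,  40,  50,  60,  70,  80,  90, 100,
       130]))
r2 (array([159, 509, 181,  24, 119, 147, 104,  16,  12,  16,  53,   4,   0]), array([-10,  -3,   3,   8,  15,  30,  40,  50,  60,  70,  80,  90, 100,
       130]))
r3 (array([170, 730, 229,  38,  98, 137, 109,   7,   4,  10,  60,   0,   0]), array([-10,  -3,   3,   8,  15,  30,  40,  50,  60,  70,  80,  90, 100,
       130]))
bay (array([ 11,  55,  85, 602, 310, 147, 948, 200, 126, 481, 424, 103,  15]), array([-10,  -3,   3,   8,  15,  30,  40,  50,  60,  70,  80,  90, 100,
       130]))
door (array([255, 816, 348, 995, 210,  14,  58,   8,   6,  31,  52, 256,   8]), array([-10,  -3,   3,   8,  15,  30,  40,  50,  60,  70,  80,  90, 100,
       130]))
tray (array([ 240, 1730, 1908,  642,  480,   77,    5,    0,    0,    0,    0,
          0,    0]), array([-10,  -3,   3,   8,  15,  30,  40,  50,  60,  70,  80,  90, 100,
       130]))
```

View pics/top0c.png

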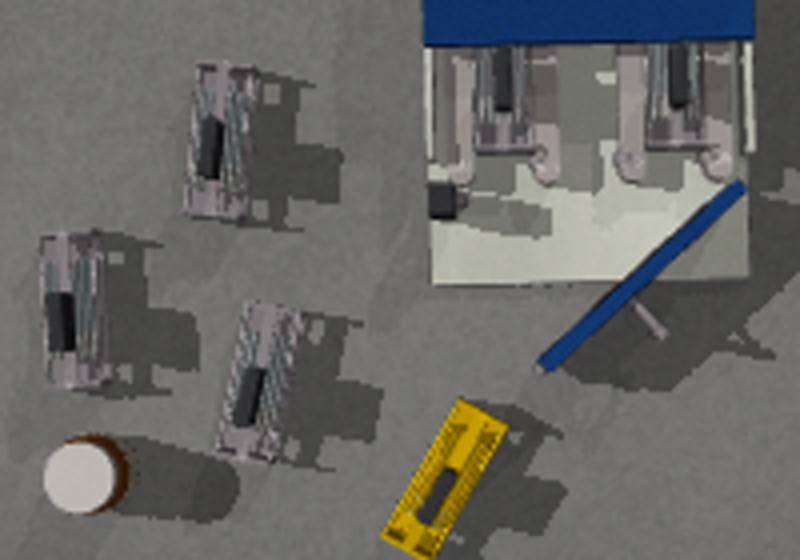

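View pics/top0d.png

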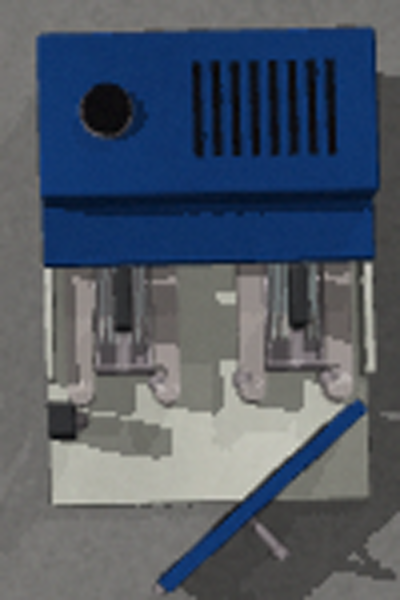

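```bash
python3 - <<'E'
from h import *
C=cam("top"); d=np.load("pics/top0_d.npy"); X=cloud(C,d)
S=cam("side"); ds=np.load("pics/side0_d.npy"); XS=cloud(S,ds)
def fit(P,lab):
    xy=P[:,:2]; r=cv2.minAreaRect(xy.astype(np.float32)); print(lab,len(P),np.round(xy.mean(0),1),"z",np.round(np.median(P[:,2]),1),"rect",np.round(r[0],1),np.round(r[1],1),round(r[2],1))
for (n,a) in dict(r1=(170,140,200,190),r2=(135,182,162,232),r3=(180,200,212,250),dl=(247,140,264,168),dr=(290,140,308,168)).items():
    x0,y0,x1,y1=a; P=X[y0:y1,x0:x1].reshape(-1,3)
    fit(P[(P[:,2]>76)&(P[:,2]<92)],n+" fin"); fit(P[(P[:,2]>25)&(P[:,2]<92)],n+" body")
    c=P[(P[:,2]>76)].mean(0)
    Q=XS.reshape(-1,3); Q=Q[(np.hypot(*(Q[:,:2]-c[:2]).T)<32)&(Q[:,2]>65)&(Q[:,2]<95)]
    fit(Q,n+" side fin"); print("   maxz",np.percentile(Q[:,2],95))
    Q=XS.reshape(-1,3); Q=Q[(np.hypot(*(Q[:,:2]-c[:2]).T)<80)&(Q[:,2]>30)&(Q[:,2]<95)]
    fit(Q,n+" side body")
f=lambda u,v:(225+u/4-.375,75+v/4-.375)
for lab,u,v,z in [("hoodL",45,264,80),("hoodR",374,262,80),("ledgeL",52,504,12),("ledgeR",369,498,12),("hinge",362,406,95),("free",163,588,95),("houseTL",37,33,120),("houseTR",378,27,120),("houseFL",42,196,120),("houseFR",378,190,120)]:
    print(lab,np.round(atz(C,*f(u,v),z),1))
P=X[165:230,255:325].reshape(-1,3); P=P[(P[:,2]>88)&(P[:,2]<100)]; fit(P,"door top")
P=X[165:240,372:440].reshape(-1,3); P=P[(P[:,2]>15)&(P[:,2]<34)]; fit(P,"tray")
P=X[225:280,385:425].reshape(-1,3); P=P[(P[:,2]>25)&(P[:,2]<45)]; fit(P,"box")
P=X[236:262,138:165].reshape(-1,3); P=P[(P[:,2]>60)&(P[:,2]<95)]; fit(P,"jar")
P=X[112:138,355:380].reshape(-1,3); P=P[(P[:,2]>40)&(P[:,2]<95)]; fit(P,"bottle")
P=X[222:280,220:265].reshape(-1,3); P=P[(P[:,2]>25)&(P[:,2]<95)]; fit(P,"yellow")
P=X[82:130,237:318].reshape(-1,3); P=P[(P[:,2]>112)&(P[:,2]<130)]; fit(P,"house top")
E
```

```text
r1 fin 65 [578.4 308.7] z 84.3 rect [578.7 309.1] [12.4 43.1] 85.9
r1 body 413 [588.  307.5] z 38.5 rect [588.9 308.6] [ 44.8 120.2] 86.1
r1 side fin 55 [572.5 301.1] z 77.9 rect [574.8 302.6] [14.9 34.9] 89.2
   maxz 83.99309102108974
r1 side body 260 [579.7 300.3] z 45.9 rect [584.4 299.1] [ 37.4 109.7] 86.8
r2 fin 66 [444.8 416.2] z 84.4 rect [445.7 416.7] [42.  12.5] 4.8
r2 body 425 [456.5 416.1] z 38.7 rect [455.9 418.1] [119.6  45.4] 6.1
r2 side fin 69 [445.1 409.6] z 76.1 rect [445.6 411.8] [20.5 40.4] 88.5
   maxz 85.61470677259744
r2 side body 246 [450.8 409. ] z 45.9 rect [455.5 409.1] [120.4  43.5] 4.0
r3 fin 64 [392.8 273.8] z 84.1 rect [392.7 274. ] [12.4 43.6] 78.7
r3 body 383 [402.1 271.6] z 39.8 rect [403.  272.5] [ 44.5 119.7] 79.3
r3 side fin 73 [391.3 266.6] z 78.5 rect [391.6 266.7] [18.4 41.6] 86.1
   maxz 84.42243453987214
r3 side body 291 [397.  264.7] z 44.5 rect [401.2 266.4] [ 45.3 121.2] 79.4
dl fin 20 [655.   90.7] z 79.7 rect [637.7  91.3] [51.6 48.1] 1.4
dl body 256 [625.5  90.6] z 46.4 rect [624.7  90.9] [82.4 49.5] 1.5
dl side fin 124 [632.7  83.1] z 8
[... 513 characters left out ...]
6 141.9  12. ]
ledgeR [ 491.8 -106.    12. ]
hinge [556.9 -88.6  95. ]
free [419.3  56.   95. ]
houseTL [824.1 157.7 120. ]
houseTR [835.  -93.1 120. ]
houseFL [703.4 151.  120. ]
houseFR [713.8 -94.8 120. ]
door top 270 [487.7 -16.2] z 94.3 rect [475.5 -30.5] [ 51.1 197.8] 43.8
tray 519 [ 484.1 -379.4] z 23.8 rect [ 482.2 -379.3] [218.3 172.7] 4.4
box 893 [ 333.6 -376.9] z 34.7 rect [ 336.2 -383.6] [121.9 115.2] 3.2
jar 271 [331.5 395.6] z 79.1 rect [332.4 396.3] [50.  52.2] 1.0
bottle 143 [ 724.  -247.7] z 59.5 rect [ 726.4 -250. ] [39.  35.5] 48.9
yellow 352 [332.2 127.2] z 38.5 rect [352.7 116.5] [ 43.9 168.7] 61.7
house top 3230 [768.5  27.7] z 120.0 rect [769.2  29.2] [124.1 238.4] 2.6
```

```bash
cat > to.py <<'E'
# usage: python3 to.py x y z [a_deg] : shift in tool axes (fraction of 100mm) and turn (fraction of pi) needed
import sys; from h import *
def need(x,y,z,a=None):
    s=monitor.observe(); R=Ro.from_rotvec(s["tool_rot"]).as_matrix()
    d=R.T@(np.array([x,y,z])-s["eef_pos"])/100
    cur=np.degrees(np.arctan2(R[1,0],R[0,0]))
    out=[round(float(q),3) for q in d]
    if a is not None:
        w=(a-cur+180)%360-180; out.append(round(float(-w/180),3))
    print("at",np.round(s["eef_pos"],1),"a=%.1f t=%.1f"%(cur,s["t"]),"tilt",np.round(R[:2,2],3)," need",out)
if __name__=="__main__": need(*map(float,sys.argv[1:]))
E
python3 to.py 485 52 252 90; python3 to.py 485 52 252
```

```text
at [ 239.  -495.   252.4] a=-64.2 t=0.1 tilt [-0.001  0.002]  need [-3.856, -4.593, 0.011, -0.857]
at [ 239.  -495.   252.4] a=-64.2 t=0.1 tilt [-0.001  0.002]  need [-3.856, -4.593, 0.011]
```

```bash
python3 -m creep '[[-0.85,-1,0,0],[-0.85,-1,0,0],[-0.85,-1,0,0],[-0.85,-1,0,0]]' 1; python3 -m creep '[[-0.85,-1,0,0],[-0.85,-1,0,0],[-0.85,-1,0,0],[-0.85,-1,0,0]]';python3 -m creep '[[-0.85,-1,0,-0.2],[-0.85,-1,0,-0.2],[-0.85,-1,0,-0.2],[-0.85,-1,0,-0.2],[-0.85,-1,0,-0.2]]'; python3 to.py 485 52 252 90
```

```text
t: 0.48
eef_pos: [293.8, -370.1, 252.4]
tool_rot: [-2.661, 1.661, 0.003]
wrist_force: [-0.3, 0.3, 0.5]
gripper_width: 0.456
t: 0.82
eef_pos: [347.6, -245.7, 253.2]
tool_rot: [-2.663, 1.654, 0.003]
wrist_force: [-0.7, -0.8, -0.4]
gripper_width: 0.002
t: 1.23
eef_pos: [400.4, -122.7, 254.1]
tool_rot: [-3.044, 0.744, -0.001]
wrist_force: [-0.2, 0.0, -0.4]
gripper_width: 0.001
at [ 400.4 -122.7  254.1] a=-27.5 t=1.2 tilt [0.002 0.008]  need [-0.055, -1.94, 0.037, -0.653]
```

```bash
python3 -m creep '[[-0.03,-0.97,0,-0.2],[-0.03,-0.97,0,-0.3],[-0.03,-0.97,0,-0.3],[-0.03,-0.97,0,-0.3],[-0.03,-0.97,0,-0.3],[-0.03,-0.97,0,-0.3],[-0.03,-0.97,0,-0.3],[-0.03,-0.97,0,-0.3]]';  python3 to.py 485 52 252 90
```

```text
t: 1.9
eef_pos: [442.6, -35.6, 254.6]
tool_rot: [-3.049, -0.728, -0.005]
wrist_force: [0.3, -0.2, -0.5]
gripper_width: -0.002
at [442.6 -35.6 254.6] a=26.8 t=1.9 tilt [0.002 0.008]  need [0.774, -0.59, 0.033, -0.351]
```

```bash
python3 -m creep '[[0.77,-0.59,0,-0.35],[0.77,-0.59,0,-0.35],[0.77,-0.59,0,-0.35],[0.77,-0.59,0,-0.35],[0.77,-0.59,0,-0.35],[0.77,-0.59,0,-0.35],[0.77,-0.59,0,-0.35],[0.77,-0.59,0,-0.35],[0.77,-0.59,0,-0.35],[0.77,-0.59,0,-0.35]]';  python3 to.py 485 52 76 90; python3 - <<'E'
from h import *
s=monitor.observe(); p,d=snapshot("wrist"); cv2.imwrite("pics/w1.png",p[:,:,::-1]); np.savez("pics/w1.npz",d=d,pos=s["eef_pos"],rot=s["tool_rot"])
E
```

```text
t: 2.73
eef_pos: [484.9, 51.3, 254.9]
tool_rot: [-2.22, -2.217, -0.009]
wrist_force: [0.5, -0.5, -0.2]
gripper_width: -0.0
at [484.9  51.3 254.9] a=89.9 t=2.7 tilt [0.001 0.007]  need [-0.005, -0.001, 1.789, -0.0]
```

View pics/w1.png

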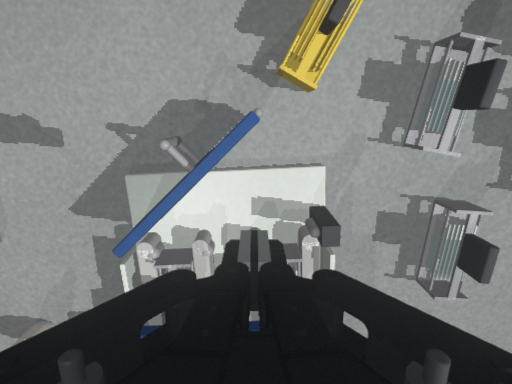

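```bash
python3 - <<'E'
from h import *
z=np.load("pics/w1.npz"); st=dict(eef_pos=z["pos"],tool_rot=z["rot"]); C=cam("wrist",st)
for l,u,v,h in [("free",258,113,95),("hinge",119,252,95),("ledgeR",129,178,12),("ledgeL",325,168,12)]: print(l,np.round(atz(C,u,v,h),1), z["d"][v-2:v+3,u-2:u+3].max(), np.round(unproj(C,u,v,z["d"][v,u]),1))
X=cloud(C,z["d"]); P=X[100:270,105:270].reshape(-1,3); P=P[(P[:,2]>88)&(P[:,2]<102)&(P[:,0]>400)]
r=cv2.minAreaRect(P[:,:2].astype(np.float32)); print(len(P),r,np.median(P[:,2]))
c=cv2.fitLine(P[:,:2].astype(np.float32),cv2.DIST_HUBER,0,.01,.01).ravel(); print(c, np.degrees(np.arctan2(c[1],c[0])))
E
```

```text
free [418.   58.3  95. ] 287.01154 [417.9  58.6  80.6]
hinge [554.8 -83.5  95. ] 306.417 [554.7 -83.4  95.1]
ledgeR [494.9 -99.5  12. ] 372.20087 [ 495.1 -100.    10.7]
ledgeL [483.  142.9  12. ] 382.33826 [485.4 146.4  -2.1]
2570 ((474.30096435546875, -29.685462951660156), (51.13753890991211, 200.2172088623047), 43.7974739074707) 94.67271955308442
[  0.6933028  -0.7206464 493.46118   -21.874575 ] -46.10787
```

```bash
python3 -m creep '[[0,0,0.4,0],[0,0,0.8,0],[0,0,1,0],[0,0,1,0]]';python3 -m creep '[[0,0,0.4,0],[0,0,0.76,0],[0,0,0.76,0]]'; python3 to.py 485 52 76 90; python3 to.py 409 -89 76 90
```

```text
t: 3.12
eef_pos: [481.2, 51.8, 148.6]
tool_rot: [-2.221, -2.203, 0.005]
wrist_force: [-0.2, -0.4, -0.5]
gripper_width: -0.001
t: 3.37
eef_pos: [474.8, 52.2, 65.9]
tool_rot: [-2.216, -2.194, 0.021]
wrist_force: [-3.3, -0.6, -1.8]
gripper_width: -0.002
at [474.8  52.2  65.9] a=89.4 t=3.4 tilt [-0.026  0.007]  need [-0.0, 0.1, -0.103, -0.003]
at [474.8  52.2  65.9] a=89.4 t=3.4 tilt [-0.026  0.007]  need [-1.418, -0.646, -0.093, -0.003]
```

```bash
python3 -m creep '[[-0.13,-0.14,0,0],[-0.27,-0.28,0,0],[-0.43,-0.40,0,0],[-0.59,-0.52,0,0],[-0.78,-0.61,0,0],[-0.97,-0.68,0,0],[-0.97,-0.68,0,0]]'; python3 to.py 402 -85 66 90; python3 to.py 404 -106 66 90
```

```text
t: 3.95
eef_pos: [407.4, -46.9, 71.0]
tool_rot: [-2.224, -2.193, 0.019]
wrist_force: [-0.2, -0.3, 0.1]
gripper_width: -0.0
at [407.4 -46.9  71. ] a=89.2 t=4.0 tilt [-0.021  0.004]  need [-0.381, -0.048, 0.05, -0.004]
at [407.4 -46.9  71. ] a=89.2 t=4.0 tilt [-0.021  0.004]  need [-0.591, -0.025, 0.048, -0.004]
```

```bash
python3 -m creep '[[-0.2,-0.03,0,0],[-0.38,-0.05,0,0],[-0.5,-0.03,0,0],[-0.6,-0.02,0,0],[-0.6,-0.02,0,0]]'; python3 -m creep '[[0.2,0,-0.2,0],[0.3,0,-0.6,0],[0.6,0,-1,0],[0.6,0,-1,0],[0.6,0,-1,0]]' 0.6;  python3 - <<'E'
from h import *
s=monitor.observe();print(s["eef_pos"])
for n in ["top","side"]:
    p,d=snapshot(n); cv2.imwrite(f"pics/{n}1.png",p[:,:,::-1]); np.save(f"pics/{n}1_d.npy",d)
    crop(p[:,:,::-1],*( (120,70,440,270) if n=="top" else (150,100,400,290)),2.5 if n=="top" else 3,f"pics/{n}1c.png")
E
```

```text
t: 4.37
eef_pos: [406.6, -108.6, 73.2]
tool_rot: [-2.23, -2.194, 0.016]
wrist_force: [0.1, -0.6, 0.2]
gripper_width: -0.003
t: 4.78
eef_pos: [411.3, -47.4, 177.5]
tool_rot: [-2.231, -2.202, 0.009]
wrist_force: [0.3, 0.6, 0.0]
gripper_width: 0.4
[411.30426537 -47.4026543  177.45160506]
```

View pics/top1c.png

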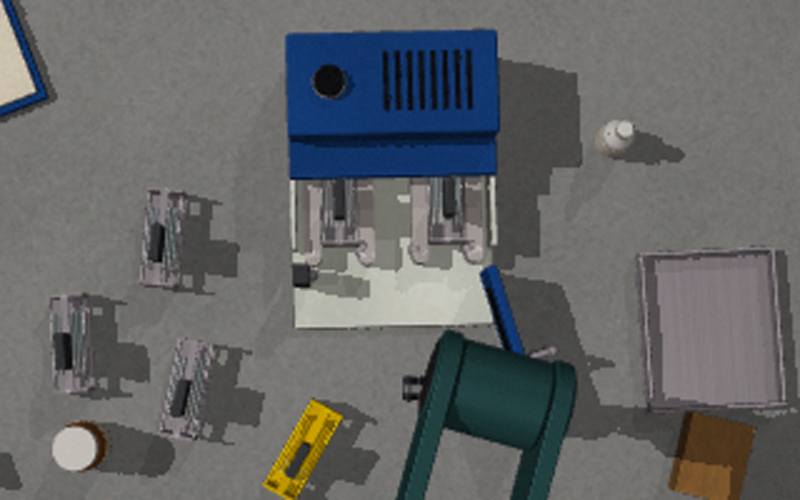

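View pics/side1c.png

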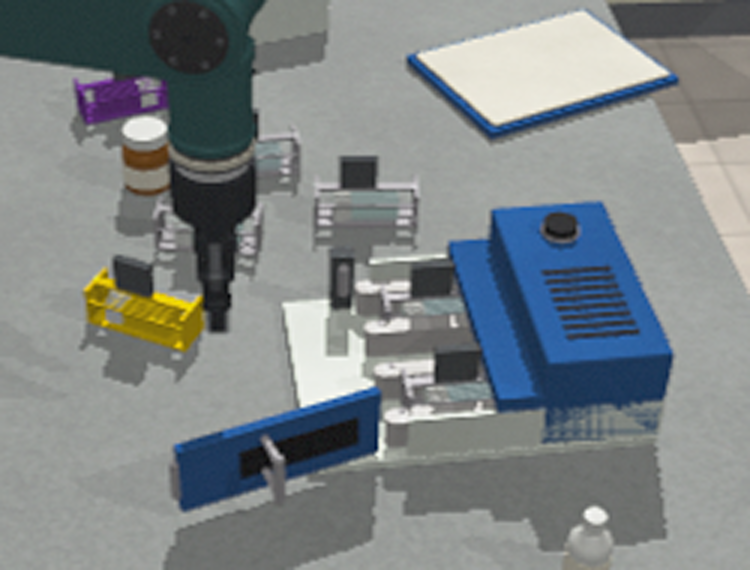

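```bash
python3 to.py 600 60 250 92.3
```

```text
at [409.  -48.3 173.1] a=89.1 t=4.9 tilt [-0.017  0.002]  need [1.113, 1.88, -0.8, -0.018]
```

```bash
python3 -m creep '[[0.3,0.2,-0.4,-0.01],[0.55,0.6,-0.8,-0.018],[0.55,1,-0.8,-0.018],[0.55,1,-0.8,-0.018]]' 0.3;python3 -m creep '[[0.55,0.85,0,0],[0.55,0.85,0,0],[0.55,0.85,0,0],[0.55,0.85,0,0]]';  python3 - <<'E'
from h import *
s=monitor.observe(); p,d=snapshot("wrist"); cv2.imwrite("pics/w2.png",p[:,:,::-1]); np.savez("pics/w2.npz",d=d,pos=s["eef_pos"],rot=s["tool_rot"]); print(s["eef_pos"],s["joint_vel"].round(3) if hasattr(s["joint_vel"],"round") else s["joint_vel"])
E
```

```text
t: 5.22
eef_pos: [513.6, 5.7, 251.3]
tool_rot: [-2.165, -2.258, 0.015]
wrist_force: [0.4, 0.1, -1.2]
gripper_width: 0.701
t: 5.55
eef_pos: [597.8, 66.0, 245.1]
tool_rot: [-2.159, -2.256, 0.021]
wrist_force: [-0.5, 0.5, -0.5]
gripper_width: 0.705
[597.84794613  65.96085737 245.07676929] [-0.035 -0.066  0.065 -0.035  0.046 -0.026]
```

View pics/w2.png

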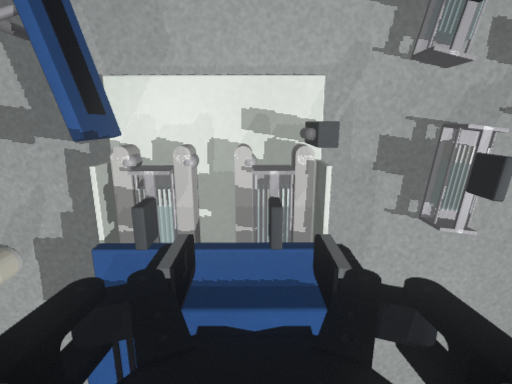

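```bash
python3 - <<'E'
from h import *
s=monitor.observe(); p,d=snapshot("wrist"); np.savez("pics/w3.npz",d=d,pos=s["eef_pos"],rot=s["tool_rot"]);p=p[:,:,::-1]; cv2.imwrite("pics/w3.png",p); print(s["eef_pos"],np.abs(s["joint_vel"]).max())
crop(p,80,60,350,270,2.9,"pics/w3c.png")
C=cam("wrist",s); X=cloud(C,d)
for n,(x0,y0,x1,y1) in dict(L=(262,185,290,243),R=(128,185,160,243)).items():
    P=X[y0:y1,x0:x1].reshape(-1,3); P=P[(P[:,2]>91)&(P[:,2]<103)]; r=cv2.minAreaRect(P[:,:2].astype(np.float32)); print(n,len(P),np.round(P[:,:2].min(0)),np.round(P[:,:2].max(0)),np.median(P[:,2]),r)
for n,(u0,u1,v0,v1,lo,hi) in dict(ledge=(115,300,70,120,5,20),hood=(97,330,240,300,75,86)).items():
    P=X[v0:v1,u0:u1].reshape(-1,3); P=P[(P[:,2]>lo)&(P[:,2]<hi)]
    # front edge: min x per y-bin
    ys=np.arange(P[:,1].min()+5,P[:,1].max()-5,4); e=np.array([[y,P[abs(P[:,1]-y)<2][:,0].min()] for y in ys if (abs(P[:,1]-y)<2).any()]); 
    k=cv2.fitLine(e[:,::-1].astype(np.float32).copy(),cv2.DIST_HUBER,0,.01,.01).ravel(); print(n,np.median(P[:,2]),"y range",P[:,1].min(),P[:,1].max(),"line",k,"yaw",np.degrees(np.arctan(-k[0]/k[1])))
E
```

```text
[596.3696628   64.66190666 245.72017286] 0.05763060249239233
L 465 [611.  84.] [646.  98.] 96.74490300581046 ((628.4774780273438, 90.89697265625), (35.33152770996094, 11.896363258361816), 3.4710195064544678)
R 503 [617. -47.] [653. -33.] 96.48983862237856 ((635.2261352539062, -40.187564849853516), (36.69304656982422, 12.223979949951172), 1.8087273836135864)
ledge 11.95332005470641 y range -95.35512967555577 116.65371611604577 line [ 4.3191776e-02 -9.9906677e-01  4.8756900e+02 -1.2755132e+01] yaw 2.4754765
hood 79.83578792562022 y range -95.43481234252489 140.60379014819026 line [ 4.7038432e-02 -9.9889308e-01  6.6382721e+02  2.7688828e+01] yaw 2.6960983
```

View pics/w3c.png

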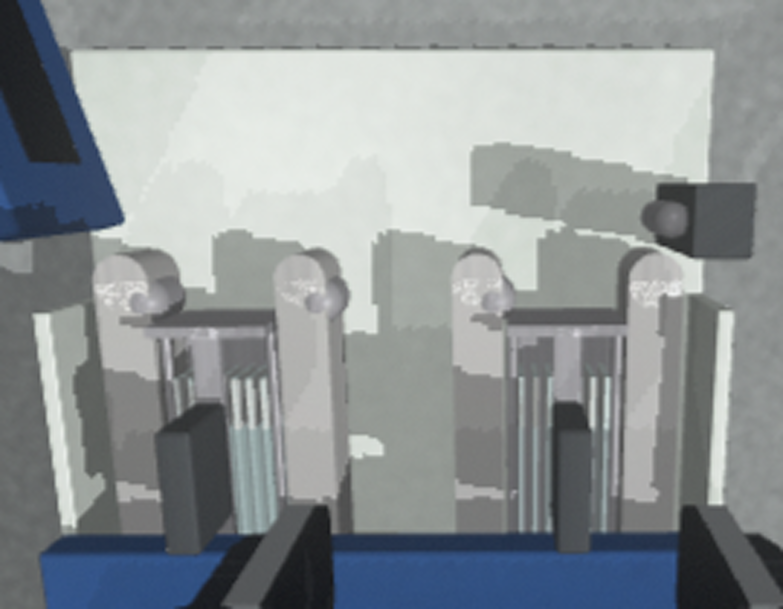

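```bash
python3 to.py 633.5 91.2 150 92.5
```

```text
at [595.6  63.9 246.7] a=92.4 t=5.7 tilt [-0.023  0.001]  need [0.254, 0.412, 0.958, -0.001]
```

```bash
python3 -m creep '[[0.25,0.41,0.3,0],[0.25,0.41,0.6,0],[0.25,0.41,0.9,0],[0.25,0.41,0.95,0],[0.25,0.41,0.95,0],[0.25,0.41,0.95,0]]' 0.5; python3 to.py 633.5 91.2 85 92.5
```

```text
t: 6.15
eef_pos: [633.1, 89.7, 152.1]
tool_rot: [-2.164, -2.254, 0.022]
wrist_force: [-0.3, 0.7, -0.3]
gripper_width: 0.502
at [633.1  89.7 152.1] a=92.3 t=6.2 tilt [-0.022  0.001]  need [0.013, 0.02, 0.671, -0.001]
```

```bash
python3 -m creep '[[0.013,0.02,0.2,0],[0.013,0.02,0.4,0],[0.013,0.02,0.55,0],[0.013,0.02,0.65,0],[0.013,0.02,0.66,0],[0.013,0.02,0.66,0]]'; python3 to.py 633.5 91.2 85 92.5;  python3 - <<'E'
from h import *
s=monitor.observe(); p,d=snapshot("side"); p=p[:,:,::-1]
crop(p,230,130,400,260,4.5,"pics/s3c.png")
E
```

```text
t: 6.65
eef_pos: [634.2, 90.9, 87.8]
tool_rot: [-2.166, -2.255, 0.02]
wrist_force: [0.6, -0.1, 0.8]
gripper_width: 0.504
at [634.2  90.9  87.8] a=92.3 t=6.7 tilt [-0.02   0.001]  need [0.004, -0.006, 0.029, -0.001]
```

View pics/s3c.png

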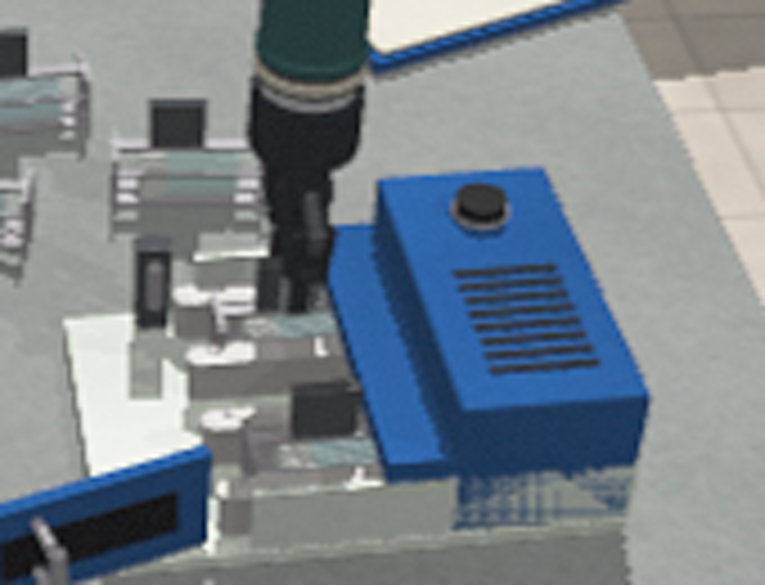

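```bash
python3 -m creep '[[0,0,0.02,0],[0,0,0.02,0],[0,0,0.02,0],[0,0,0.02,0],[0,0,0.02,0],[0,0,0.02,0],[0,0,0.02,0]]' 1; python3 to.py 490 85 86 92.5
```

```text
t: 7.28
eef_pos: [635.5, 90.9, 88.0]
tool_rot: [-2.168, -2.257, 0.015]
wrist_force: [0.1, -1.3, 5.4]
gripper_width: 0.132
at [635.5  90.9  88. ] a=92.3 t=7.3 tilt [-0.016  0.001]  need [-0.001, -1.455, 0.043, -0.001]
```

```bash
python3 -m creep '[[0,-0.1,0,0],[0,-0.2,0,0],[0,-0.35,0,0],[0,-0.5,0,0],[0,-0.65,0,0],[0,-0.8,0,0],[0,-0.95,0,0],[0,-1,0,0],[0,-1,0,0]]'; python3 to.py 478 84 88 92.5
```

```text
t: 8.03
eef_pos: [533.5, 86.9, 88.4]
tool_rot: [-2.165, -2.255, 0.02]
wrist_force: [-1.4, -0.3, -3.7]
gripper_width: 0.132
at [533.5  86.9  88.4] a=92.3 t=8.0 tilt [-0.02   0.001]  need [-0.006, -0.555, 0.015, -0.001]
```

```bash
python3 -m creep '[[0,-0.2,0,0],[0,-0.4,0,0],[0,-0.57,0,0],[0,-0.62,-0.1,0],[0,-0.65,-0.5,0],[0,-0.65,-0.9,0],[0,-0.65,-0.9,0],[0,-0.65,-0.9,0]]';  python3 - <<'E'
from h import *
s=monitor.observe(); p,d=snapshot("top"); p=p[:,:,::-1]; cv2.imwrite("pics/top2.png",p); np.save("pics/top2_d.npy",d)
p=cv2.imread("pics/top1.png");crop(p,365,155,445,285,5,"pics/tray.png"); crop(cv2.imread("pics/top2.png"),120,130,340,270,3.5,"pics/top2c.png")
E
python3 to.py 482 -341 180 92.5
```

```text
t: 8.7
eef_pos: [473.4, 84.3, 184.0]
tool_rot: [-2.17, -2.26, 0.01]
wrist_force: [-0.2, 0.4, -3.4]
gripper_width: 0.126
at [471.7  84.2 181.2] a=92.3 t=8.8 tilt [-0.017  0.001]  need [-4.253, -0.069, 0.004, -0.001]
```

View pics/tray.png

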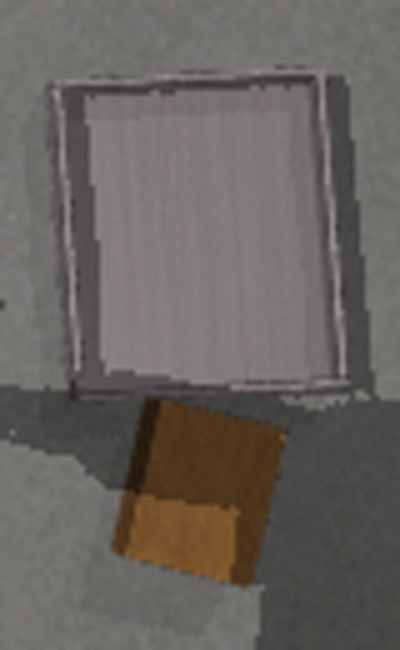

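View pics/top2c.png

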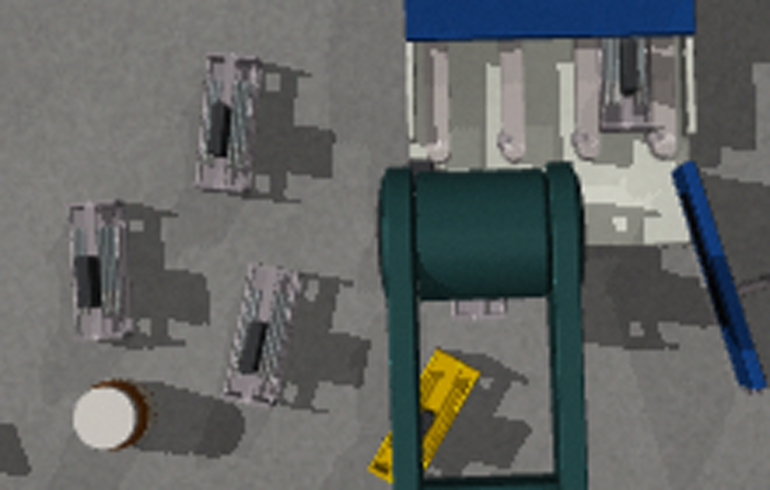

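```bash
python3 - <<'E'
from h import *
C=cam("top"); q=np.array([atz(C,365+u/5-.4,155+v/5-.4,25) for u,v in [(53,86),(323,72),(347,384),(75,395)]])
print(q.round(1),q.mean(0)); e=[q[0]-q[3],q[1]-q[2]]; print([np.linalg.norm(a) for a in e],[np.degrees(np.arctan2(a[1],a[0])) for a in e]); e=[q[0]-q[1],q[3]-q[2]]; print([np.linalg.norm(a) for a in e],[np.degrees(np.arctan2(-a[0],a[1])) for a in e])
E
```

```text
[[ 580.7 -285.3   25. ]
 [ 593.3 -454.6   25. ]
 [ 399.3 -469.6   25. ]
 [ 388.9 -300.4   25. ]] [ 490.55298125 -377.46776944   25.        ]
[np.float64(192.35249009452804), np.float64(194.63332552015288)] [np.float64(4.489058581680051), np.float64(4.4323310116164265)]
[np.float64(169.76317129621088), np.float64(169.5940782664757)] [np.float64(4.28147966846407), np.float64(3.5106988405919752)]
```

```bash
python3 -m creep '[[-0.35,0,-0.25,0],[-0.7,0,-0.4,0],[-1,0,-0.4,0],[-1,0,-0.4,0]]';python3 -m creep '[[-0.4,0,0,0],[-0.8,0,0,0],[-1,0,0,0],[-1,0,0,0]]';python3 -m creep '[[-0.4,0,0,0],[-0.8,0,0,0],[-1,0,0,0],[-1,0,0,0]]';python3 -m creep '[[-0.4,0,0,0],[-0.8,0,0,0],[-1,0,0,0],[-1,0,0,0]]'; python3 to.py 475 -341 130 94.3
```

```text
t: 9.08
eef_pos: [476.8, -20.6, 220.3]
tool_rot: [-2.175, -2.252, 0.022]
wrist_force: [0.1, 0.4, -3.4]
gripper_width: 0.124
t: 9.42
eef_pos: [479.6, -124.3, 217.7]
tool_rot: [-2.179, -2.243, 0.028]
wrist_force: [1.5, -0.8, -2.1]
gripper_width: 0.134
t: 9.75
eef_pos: [481.8, -227.5, 215.1]
tool_rot: [-2.182, -2.236, 0.032]
wrist_force: [-0.3, 0.2, -3.4]
gripper_width: 0.13
t: 10.08
eef_pos: [483.7, -330.2, 212.3]
tool_rot: [-2.184, -2.229, 0.035]
wrist_force: [0.3, -0.8, -3.6]
gripper_width: 0.129
at [ 483.7 -330.2  212.3] a=91.2 t=10.1 tilt [-0.031 -0.001]  need [-0.105, -0.064, 0.825, -0.017]
```

```bash
python3 -m creep '[[-0.1,-0.06,0.3,-0.017],[-0.1,-0.06,0.6,-0.017],[-0.1,-0.06,0.8,-0.017],[-0.1,-0.06,0.82,-0.017],[-0.1,-0.06,0.82,-0.017]]'; python3 to.py 475 -341 83 94.3
```

```text
t: 10.5
eef_pos: [474.5, -338.0, 127.3]
tool_rot: [-2.117, -2.282, 0.033]
wrist_force: [-0.5, 0.6, -3.6]
gripper_width: 0.128
at [ 474.5 -338.   127.3] a=94.3 t=10.5 tilt [-0.036  0.004]  need [-0.033, 0.018, 0.443, -0.0]
```

```bash
python3 -m creep '[[-0.03,0.02,0.15,0],[-0.03,0.02,0.3,0],[-0.03,0.02,0.38,0],[-0.03,0.02,0.42,0],[-0.03,0.02,0.44,0],[-0.03,0.02,0.45,0],[-0.03,0.02,0.45,0]]'; python3 to.py 475 -341 83 94.3;  python3 - <<'E'
from h import *
p,d=snapshot("side"); p=p[:,:,::-1]
crop(p,170,270,330,384,4.5,"pics/s4c.png")
E
```

```text
t: 11.08
eef_pos: [475.7, -341.0, 83.4]
tool_rot: [-2.118, -2.283, 0.033]
wrist_force: [-0.7, 0.2, -2.4]
gripper_width: 0.127
at [ 475.7 -341.    83.4] a=94.3 t=11.1 tilt [-0.034  0.003]  need [0.0, -0.007, 0.004, -0.0]
```

View pics/s4c.png

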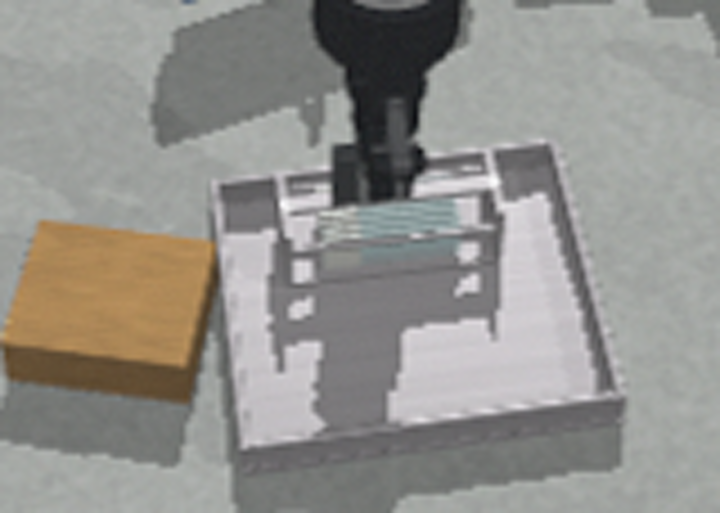

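Rack is in the tray, close to the far (+y) wall. Lower by 2 mm, release, and lift.

```bash
python3 -m creep '[[0,0,0.02,0],[0,0,0.02,0],[0,0,0.02,0]]'; python3 -m creep '[[0,0,0,0],[0,0,0,0],[0,0,0,0],[0,0,0,0],[0,0,-0.05,0],[0,0,-0.3,0],[0,0,-0.6,0],[0,0,-1,0],[0,0,-1,0]]' 0.5;  python3 - <<'E'
from h import *
p,d=snapshot("side"); p=p[:,:,::-1]
crop(p,170,270,330,384,4.5,"pics/s5c.png")
E
python3 to.py 640 -40 230 92.5
```

```text
t: 11.38
eef_pos: [476.0, -341.4, 82.2]
tool_rot: [-2.12, -2.284, 0.033]
wrist_force: [0.0, 0.5, -2.0]
gripper_width: 0.13
t: 12.13
eef_pos: [482.6, -344.2, 192.4]
tool_rot: [-2.131, -2.297, 0.032]
wrist_force: [0.5, -1.0, 2.5]
gripper_width: 0.501
at [ 481.7 -343.6  189.1] a=94.3 t=12.2 tilt [-0.023 -0.006]  need [2.906, 1.795, -0.465, 0.01]
```

View pics/s5c.png

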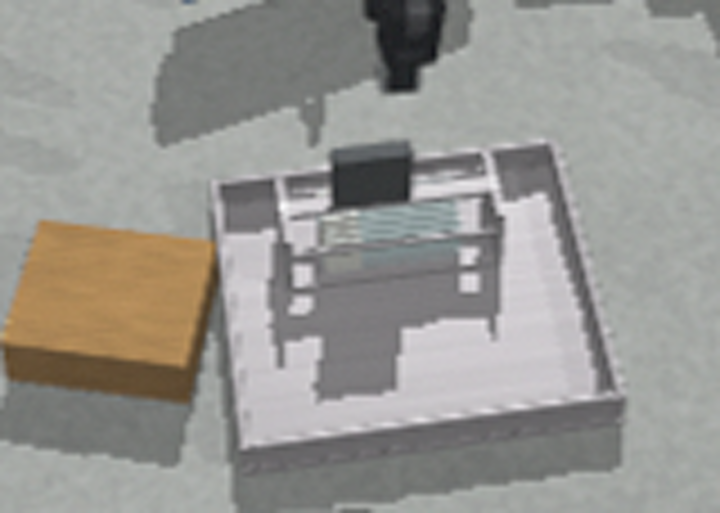

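```bash
python3 -m creep '[[0.3,0.18,-0.3,0],[0.6,0.36,-0.45,0],[0.97,0.6,-0.45,0],[0.97,0.6,-0.45,0],[0.97,0.6,-0.45,0]]';python3 -m creep '[[0.35,0.2,0,0.01],[0.7,0.4,0,0.01],[0.97,0.6,0,0.01],[0.97,0.6,0,0.01]]';python3 -m creep '[[0.35,0.2,0,0],[0.7,0.4,0,0],[0.97,0.6,0,0],[0.97,0.6,0,0],[0.97,0.6,0,0]]'; python3 to.py 639 -40.3 130 92.5
```

```text
t: 12.6
eef_pos: [536.3, -239.5, 232.0]
tool_rot: [-2.123, -2.298, 0.031]
wrist_force: [-0.5, -0.8, 0.4]
gripper_width: 0.499
t: 12.93
eef_pos: [589.6, -134.0, 228.3]
tool_rot: [-2.15, -2.268, 0.03]
wrist_force: [-0.7, -0.3, 0.3]
gripper_width: 0.496
t: 13.35
eef_pos: [644.2, -34.0, 224.6]
tool_rot: [-2.147, -2.268, 0.034]
wrist_force: [0.1, -0.1, -0.3]
gripper_width: 0.502
at [644.2 -34.  224.6] a=93.1 t=13.3 tilt [-0.028 -0.004]  need [-0.058, -0.029, 0.947, 0.004]
```

```bash
python3 -m creep '[[-0.06,-0.03,0.3,0],[-0.06,-0.03,0.6,0],[-0.06,-0.03,0.85,0],[-0.06,-0.03,0.93,0],[-0.06,-0.03,0.94,0],[-0.06,-0.03,0.94,0]]'; python3 to.py 639 -40.3 87 92.5;  python3 - <<'E'
from h import *
s=monitor.observe(); p,d=snapshot("wrist"); p=p[:,:,::-1]; cv2.imwrite("pics/w5.png",p)
E
```

```text
t: 13.85
eef_pos: [638.6, -42.0, 130.9]
tool_rot: [-2.149, -2.266, 0.035]
wrist_force: [-0.3, 0.4, -0.4]
gripper_width: 0.502
at [638.6 -42.  130.9] a=93.0 t=13.8 tilt [-0.028 -0.004]  need [0.018, 0.017, 0.439, 0.003]
```

View pics/w5.png

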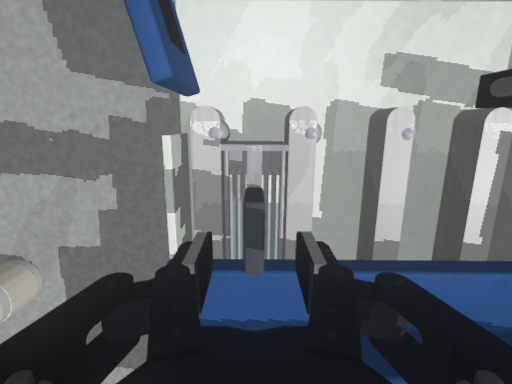

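```bash
python3 -m creep '[[0.01,0.02,0.2,0.003],[0.01,0.02,0.35,0.003],[0.01,0.02,0.43,0.003],[0.01,0.02,0.44,0.003],[0.01,0.02,0.44,0.003]]'; python3 -m creep '[[0,0,0,0],[0,0,0,0],[0,0,0,0],[0,0,0,0],[0,0,0,0],[0,0,0,0]]' 1; python3 to.py 539 -44.7 88 92.5; python3 to.py 476 -47.5 88 92.5
```

```text
t: 14.32
eef_pos: [640.8, -41.0, 89.4]
tool_rot: [-2.162, -2.259, 0.031]
wrist_force: [-0.1, 0.4, 0.6]
gripper_width: 0.499
t: 14.82
eef_pos: [641.8, -41.3, 91.2]
tool_rot: [-2.164, -2.261, 0.029]
wrist_force: [0.3, -0.4, 4.7]
gripper_width: 0.131
at [641.8 -41.3  91.2] a=92.5 t=14.8 tilt [-0.021 -0.005]  need [0.011, -1.027, 0.054, 0.0]
at [641.8 -41.3  91.2] a=92.5 t=14.8 tilt [-0.021 -0.005]  need [0.011, -1.658, 0.068, 0.0]
```

```bash
python3 -m creep '[[0,-0.1,0,0],[0,-0.2,0,0],[0,-0.35,0,0],[0,-0.5,0,0],[0,-0.65,0,0],[0,-0.8,0,0],[0,-0.95,0,0],[0,-1,0,0]]'; python3 -m creep '[[0,-0.2,0,0],[0,-0.4,0,0],[0,-0.57,0,0],[0,-0.67,-0.05,0],[0,-0.67,-0.4,0],[0,-0.67,-0.8,0],[0,-0.67,-1,0],[0,-0.67,-1,0]]';  python3 to.py 478 -417 210 94.3
```

```text
t: 15.48
eef_pos: [539.5, -45.1, 91.8]
tool_rot: [-2.162, -2.259, 0.031]
wrist_force: [0.8, 0.5, -3.9]
gripper_width: 0.127
t: 16.15
eef_pos: [478.0, -48.2, 199.2]
tool_rot: [-2.168, -2.266, 0.022]
wrist_force: [0.8, -0.1, -1.8]
gripper_width: 0.126
at [478.  -48.2 199.2] a=92.5 t=16.1 tilt [-0.014 -0.006]  need [-3.685, -0.163, -0.085, -0.01]
```

```bash
python3 -m creep '[[-0.35,0,-0.1,0],[-0.7,0,-0.15,0],[-1,0,-0.15,0],[-1,0,-0.15,0]]';python3 -m creep '[[-0.4,0,0,0],[-0.8,0,0,0],[-1,0,0,0],[-1,0,0,0]]';python3 -m creep '[[-0.4,0,0,0],[-0.8,0,0,0],[-1,0,0,0],[-1,0,0,0]]';python3 -m creep '[[-0.3,0,0,-0.01],[-0.6,0,0,-0.01],[-0.6,0,0,-0.01],[-0.6,0,0,-0.01]]'; python3 to.py 484 -416 135 94.3
```

```text
t: 16.48
eef_pos: [482.2, -152.8, 212.9]
tool_rot: [-2.174, -2.26, 0.028]
wrist_force: [0.3, 0.0, -3.1]
gripper_width: 0.125
t: 16.82
eef_pos: [485.0, -256.6, 210.6]
tool_rot: [-2.178, -2.252, 0.033]
wrist_force: [0.1, 0.4, -3.2]
gripper_width: 0.127
t: 17.15
eef_pos: [487.3, -359.8, 208.0]
tool_rot: [-2.18, -2.245, 0.036]
wrist_force: [0.3, 0.5, -2.7]
gripper_width: 0.13
t: 17.48
eef_pos: [488.7, -419.4, 205.4]
tool_rot: [-2.142, -2.273, 0.034]
wrist_force: [-0.3, 1.4, -3.1]
gripper_width: 0.124
at [ 488.7 -419.4  205.4] a=93.4 t=17.5 tilt [-0.028 -0.004]  need [0.038, -0.025, 0.705, -0.005]
```

```bash
python3 -m creep '[[0.04,-0.02,0.3,-0.005],[0.04,-0.02,0.6,-0.005],[0.04,-0.02,0.7,-0.005],[0.04,-0.02,0.7,-0.005]]'; python3 to.py 484 -416 86 94.3
```

```text
t: 17.82
eef_pos: [482.8, -412.0, 130.0]
tool_rot: [-2.115, -2.283, 0.032]
wrist_force: [-0.1, 0.7, -4.1]
gripper_width: 0.13
at [ 482.8 -412.   130. ] a=94.4 t=17.8 tilt [-0.035  0.005]  need [-0.044, 0.024, 0.439, 0.0]
```

```bash
python3 -m creep '[[-0.04,0.02,0.15,0],[-0.04,0.02,0.3,0],[-0.04,0.02,0.38,0],[-0.04,0.02,0.42,0],[-0.04,0.02,0.44,0],[-0.04,0.02,0.46,0],[-0.04,0.02,0.46,0]]'; python3 to.py 484 -416 84 94.3;  python3 - <<'E'
from h import *
p,d=snapshot("side"); p=p[:,:,::-1]
crop(p,170,270,330,384,4.5,"pics/s6c.png")
E
```

```text
t: 18.4
eef_pos: [484.1, -416.2, 85.1]
tool_rot: [-2.117, -2.285, 0.032]
wrist_force: [0.5, -0.3, -2.6]
gripper_width: 0.126
at [ 484.1 -416.2   85.1] a=94.4 t=18.4 tilt [-0.033  0.003]  need [0.002, -0.0, 0.011, 0.0]
```

View pics/s6c.png

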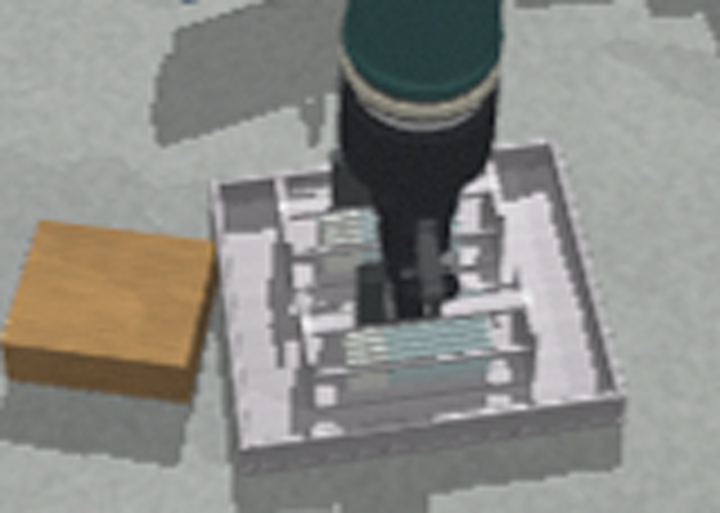

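The second rack is in the tray beside the first. Release and lift, then take fresh views.

```bash
python3 -m creep '[[0,0,0.01,0],[0,0,0.01,0],[0,0,0.01,0],[0,0,0.01,0],[0,0,-0.05,0],[0,0,-0.3,0],[0,0,-0.6,0],[0,0,-1,0],[0,0,-1,0]]' 0.5; python3 -m creep '[[0.3,0,-0.3,0],[0.7,-0.2,-0.4,0],[1,-0.5,-0.4,0],[1,-0.5,-0.4,0],[1,-0.5,-0.4,0]]'; python3 - <<'E'
from h import *
p,d=snapshot("side"); p=p[:,:,::-1]
crop(p,140,120,390,370,3,"pics/s7c.png")
p,d=snapshot("top"); p=p[:,:,::-1];cv2.imwrite("pics/top3.png",p); np.save("pics/top3_d.npy",d)
crop(p,120,70,440,270,2.5,"pics/top3c.png")
E
```

```text
t: 19.2
eef_pos: [490.3, -419.2, 196.1]
tool_rot: [-2.129, -2.298, 0.033]
wrist_force: [0.5, -0.0, 3.4]
gripper_width: 0.496
t: 19.62
eef_pos: [432.5, -321.3, 238.1]
tool_rot: [-2.129, -2.3, 0.033]
wrist_force: [0.4, -0.0, 0.0]
gripper_width: 0.502
```

View pics/s7c.png

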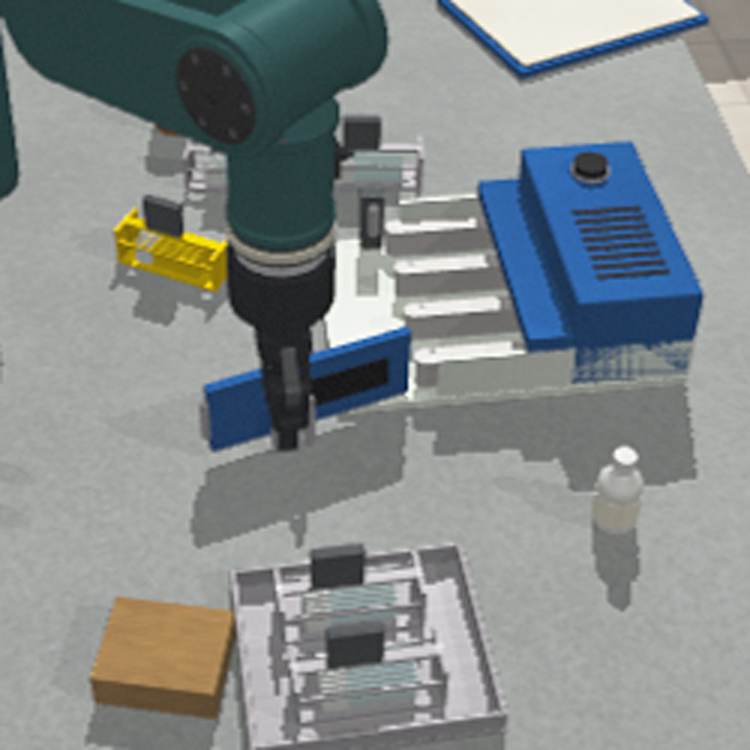

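View pics/top3c.png

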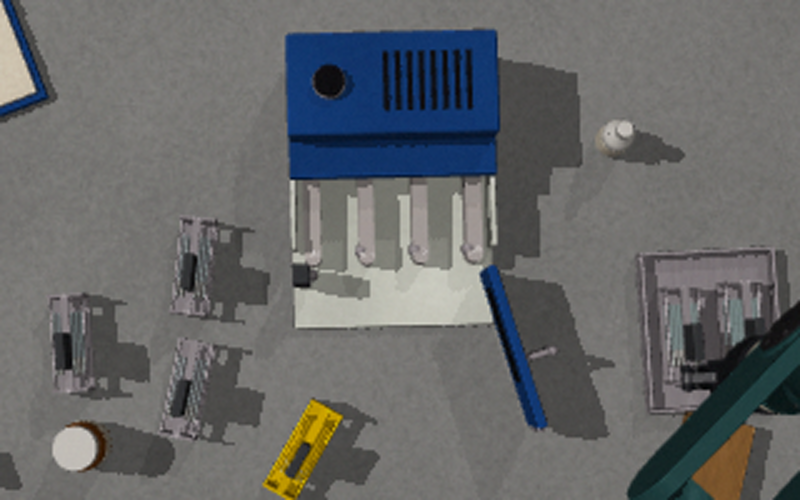

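```bash
cat > racks.py <<'E'
import sys; from h import *
def rack(C,d,box,lab):
    X=cloud(C,d); x0,y0,x1,y1=box; P=X[y0:y1,x0:x1].reshape(-1,3)
    for n,lo,hi in (("fin",76,92),("body",25,92)):
        Q=P[(P[:,2]>lo)&(P[:,2]<hi)]
        (c,s,a)=cv2.minAreaRect(Q[:,:2].astype(np.float32)); 
        if s[1]>s[0]: a+=90
        a=(a+90)%180-90
        print(lab,n,len(Q),"c",np.round(c,1),"size",np.round(sorted(s),1),"yaw %.1f"%a,"z %.1f"%np.median(Q[:,2]))
E
python3 - <<'E'
from racks import *
d=np.load("pics/top3_d.npy"); C=cam("top")
f=lambda x0,y0,x1,y1:(int(120+x0/2.5),int(70+y0/2.5),int(120+x1/2.5),int(70+y1/2.5))
rack(C,d,f(165,205,235,325),"r1"); rack(C,d,f(40,280,105,405),"r2"); rack(C,d,f(155,327,228,450),"r3")
E
python3 to.py 400 240 240 90
```

```text
r1 fin 62 c [544.2 269.6] size [11.8 42.7] yaw -4.7 z 84.6
r1 body 378 c [554.5 268.9] size [ 44.5 120.2] yaw -4.3 z 38.9
r2 fin 66 c [445.7 416.2] size [12.5 41.5] yaw 1.3 z 84.0
r2 body 424 c [456.4 418. ] size [ 45. 120.] yaw 5.4 z 39.7
r3 fin 62 c [392.8 273.9] size [12.7 42.9] yaw -10.3 z 84.9
r3 body 389 c [403.  272.3] size [ 44.4 119.5] yaw -10.0 z 38.6
at [ 434.  -323.4  237.2] a=94.4 t=19.7 tilt [-0.02  -0.011]  need [5.643, 0.089, -0.084, 0.024]
```

```bash
for i in 1 2; do :; done; python3 -m creep '[[0.4,0.1,0,0.02],[0.8,0.2,0,0.02],[1,0.27,0,0.02],[1,0.27,0,0.02]]';python3 -m creep '[[0.4,0.1,0,0],[0.8,0.2,0,0],[1,0.27,0,0],[1,0.27,0,0]]';python3 -m creep '[[0.4,0.1,0,0.02],[0.8,0.2,0,0.02],[1,0.27,0,0.02],[1,0.27,0,0.02]]';python3 -m creep '[[0.4,0.1,0,0],[0.8,0.2,0,0],[1,0.27,0,0],[1,0.27,0,0]]';python3 -m creep '[[0.4,0.1,0,0],[0.8,0.2,0,0],[1,0.27,0,0],[1,0.27,0,0]]'; python3 to.py 544.2 269.6 200 85.5
```

```text
t: 20.05
eef_pos: [455.2, -219.2, 235.6]
tool_rot: [-2.197, -2.236, 0.031]
wrist_force: [-0.5, -0.2, -0.0]
gripper_width: 0.503
t: 20.38
eef_pos: [482.4, -116.4, 233.8]
tool_rot: [-2.192, -2.24, 0.028]
wrist_force: [0.2, 0.2, 0.4]
gripper_width: 0.501
t: 20.72
eef_pos: [509.2, -13.7, 232.0]
tool_rot: [-2.257, -2.174, 0.027]
wrist_force: [-0.5, -0.4, -0.9]
gripper_width: 0.501
t: 21.05
eef_pos: [542.1, 87.1, 229.9]
tool_rot: [-2.253, -2.177, 0.026]
wrist_force: [0.0, -0.0, 1.0]
gripper_width: 0.5
t: 21.38
eef_pos: [574.4, 187.9, 227.3]
tool_rot: [-2.25, -2.18, 0.026]
wrist_force: [-0.5, -0.1, 0.8]
gripper_width: 0.5
at [574.4 187.9 227.3] a=88.2 t=21.4 tilt [-0.018 -0.005]  need [0.809, -0.323, 0.274, 0.015]
```

```bash
python3 -m creep '[[0.4,-0.16,0.1,0.015],[0.7,-0.3,0.27,0.015],[0.81,-0.32,0.27,0.015],[0.81,-0.32,0.27,0.015],[0.81,-0.32,0.27,0.015]]'; python3 - <<'E'
from racks import *
s=monitor.observe(); p,d=snapshot("wrist"); p=p[:,:,::-1]; cv2.imwrite("pics/w6.png",p); 
C=cam("wrist",s); X=cloud(C,d); print(np.abs(s["joint_vel"]).max())
m=(X[...,2]>76)&(X[...,2]<92)&(np.hypot(X[...,0]-544,X[...,1]-270)<40)&(d>0); v,u=np.nonzero(m); print(u.min(),u.max(),v.min(),v.max())
rack(C,d,(u.min(),v.min(),u.max()+1,v.max()+1),"w")
E
python3 to.py 544.2 269.6 120 85.5
```

```text
t: 21.8
eef_pos: [545.6, 267.9, 200.3]
tool_rot: [-2.303, -2.127, 0.028]
wrist_force: [0.4, 0.1, 0.4]
gripper_width: 0.499
0.022776214430746268
248 262 169 221
w fin 739 c [543.  270.2] size [11.4 43.3] yaw -4.2 z 84.8
w body 747 c [543.  270.2] size [11.6 43.3] yaw -4.5 z 84.8
at [546.  267.5 201. ] a=85.4 t=21.9 tilt [-0.017 -0.007]  need [0.026, -0.006, 0.81, -0.001]
```

View pics/w6.png

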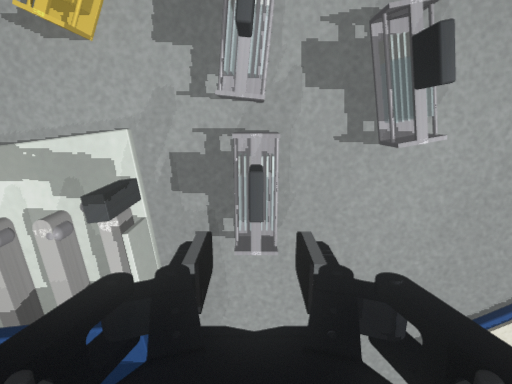

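```bash
python3 -m creep '[[0.02,-0.01,0.3,0],[0.02,-0.01,0.6,0],[0.02,-0.01,0.8,0],[0.02,-0.01,0.81,0],[0.02,-0.01,0.81,0]]'; python3 to.py 543.5 270 75 85.6
```

```text
t: 22.27
eef_pos: [544.2, 267.0, 119.5]
tool_rot: [-2.307, -2.123, 0.03]
wrist_force: [-0.3, 0.5, 0.1]
gripper_width: 0.499
at [544.2 267.  119.5] a=85.3 t=22.3 tilt [-0.018 -0.008]  need [0.034, -0.002, 0.444, -0.002]
```

```bash
python3 -m creep '[[0.03,0,0.2,0],[0.03,0,0.35,0],[0.03,0,0.43,0],[0.03,0,0.44,0],[0.03,0,0.44,0]]'; python3 -m creep '[[0,0,0,0],[0,0,0,0],[0,0,0,0],[0,0,0,0],[0,0,0,0],[0,0,0,0]]' 1;  python3 to.py 543.5 270 75 85.6; python3 -m creep '[[0,0,-0.1,0],[0,0,-0.4,0],[0,0,-0.6,0],[0,0,-0.6,0]]'; python3 to.py 470 22 140 92.5; python3 -c "
import h,numpy as np
O=np.array([560.2,22.1]);a=np.radians(2.5);e=np.array([np.cos(a),np.sin(a)]);f=np.array([-e[1],e[0]])
for n,y in ('L',66),('M',0),('R',-66):
  for x in (-90,-60,0,40,77): print(n,x,(O+x*e+y*f).round(1))"
```

```text
t: 22.68
eef_pos: [544.6, 269.4, 76.8]
tool_rot: [-2.308, -2.123, 0.027]
wrist_force: [0.1, -1.1, 0.6]
gripper_width: 0.5
t: 23.18
eef_pos: [545.7, 269.6, 78.7]
tool_rot: [-2.309, -2.124, 0.022]
wrist_force: [-1.0, -1.4, 5.9]
gripper_width: 0.124
at [545.7 269.6  78.7] a=85.2 t=23.2 tilt [-0.013 -0.007]  need [0.003, -0.022, 0.038, -0.002]
t: 23.52
eef_pos: [548.8, 271.1, 144.1]
tool_rot: [-2.311, -2.126, 0.009]
wrist_force: [1.1, 0.3, -1.6]
gripper_width: 0.129
at [548.8 271.1 144.1] a=85.2 t=23.5 tilt [-0.005 -0.003]  need [-2.548, -0.578, 0.053, -0.04]
L -90 [467.4  84.1]
L -60 [497.4  85.4]
L 0 [557.3  88. ]
L 40 [597.3  89.8]
L 77 [634.2  91.4]
M -90 [470.3  18.2]
M -60 [500.3  19.5]
M 0 [560.2  22.1]
M 40 [600.2  23.8]
M 77 [637.1  25.5]
R -90 [473.2 -47.8]
R -60 [503.1 -46.5]
R 0 [563.1 -43.8]
R 40 [603.  -42.1]
R 77 [640.  -40.5]
```

```bash
python3 -m creep '[[0,-0.3,-0.3,-0.02],[0,-0.6,-0.5,-0.04],[-0.3,-0.75,-0.5,-0.04],[-0.7,-0.75,-0.5,-0.04],[-1,-0.75,-0.5,-0.04],[-1,-0.75,-0.5,-0.04]]'; python3 -m creep '[[-0.4,0,0,0],[-0.8,0,0,0],[-1,0,0,0],[-1,0,0,0]]';python3 -m creep '[[-0.4,0,0,0],[-0.8,0,0,0],[-1,0,0,0],[-1,0,0,0],[-1,0,0,0]]'; python3 to.py 475 -47.8 110 92.5
```

```text
t: 24.02
eef_pos: [464.4, 173.4, 193.3]
tool_rot: [-2.178, -2.263, 0.017]
wrist_force: [-0.4, 1.1, -2.7]
gripper_width: 0.125
t: 24.35
eef_pos: [467.6, 70.0, 192.3]
tool_rot: [-2.184, -2.258, 0.023]
wrist_force: [-0.3, 0.2, -2.9]
gripper_width: 0.131
t: 24.77
eef_pos: [470.6, -29.9, 192.0]
tool_rot: [-2.184, -2.254, 0.023]
wrist_force: [-0.5, -0.3, -2.4]
gripper_width: 0.126
at [470.6 -29.9 192. ] a=91.8 t=24.8 tilt [-0.013 -0.008]  need [-0.174, 0.049, 0.821, -0.004]
```

```bash
python3 -m creep '[[-0.1,0.05,0.3,-0.004],[-0.17,0.05,0.6,-0.004],[-0.17,0.05,0.78,-0.004],[-0.17,0.05,0.82,-0.004],[-0.17,0.05,0.82,-0.004],[-0.17,0.05,0.82,-0.004]]'; python3 to.py 475 -47.8 93 92.5;python3 - <<'E'
from h import *
s=monitor.observe(); p,d=snapshot("wrist"); p=p[:,:,::-1]; cv2.imwrite("pics/w7.png",p)
p,d=snapshot("side"); p=p[:,:,::-1]; crop(p,190,130,400,290,3.8,"pics/s8c.png")
E
```

```text
t: 25.27
eef_pos: [475.6, -46.3, 110.7]
tool_rot: [-2.168, -2.269, 0.021]
wrist_force: [-0.2, -0.6, -2.1]
gripper_width: 0.124
at [475.6 -46.3 110.7] a=92.6 t=25.3 tilt [-0.012 -0.008]  need [-0.014, -0.005, 0.177, 0.001]
```

View pics/s8c.png

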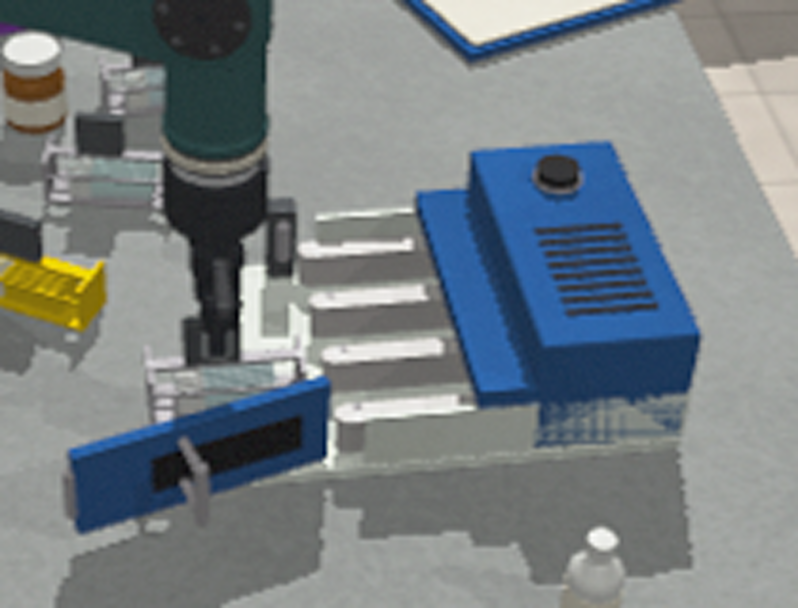

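View pics/w7.png

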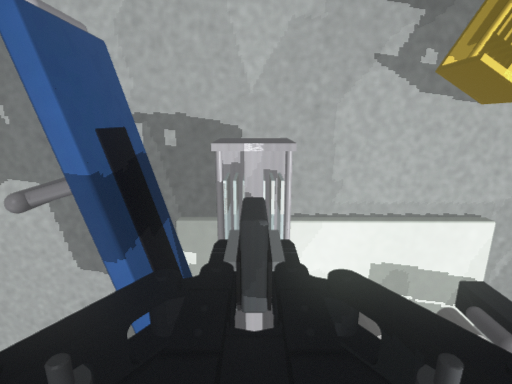

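```bash
python3 -m creep '[[-0.01,0,0.08,0],[-0.014,0,0.15,0],[-0.014,0,0.18,0],[-0.014,0,0.18,0],[-0.014,0,0.18,0]]'; python3 to.py 563 -43.8 92.5 92.5; python3 to.py 642 -40.5 92.5 92.5
```

```text
t: 25.78
eef_pos: [476.0, -48.4, 93.6]
tool_rot: [-2.17, -2.27, 0.02]
wrist_force: [0.6, 0.2, -2.6]
gripper_width: 0.13
at [476.  -48.4  93.6] a=92.6 t=25.8 tilt [-0.01  -0.008]  need [0.007, 0.871, 0.002, 0.0]
at [476.  -48.4  93.6] a=92.6 t=25.8 tilt [-0.01  -0.008]  need [0.005, 1.662, -0.006, 0.0]
```

```bash
python3 -m creep '[[0.006,0.1,0.01,0],[0.006,0.2,0.01,0],[0.006,0.3,0.01,0],[0.006,0.4,0.01,0],[0.006,0.5,0.01,0],[0.006,0.6,0.01,0],[0.006,0.7,0.01,0],[0.006,0.8,0.01,0],[0.006,0.8,0.01,0]]'; python3 to.py 642 -40.5 92 92.5
```

```text
t: 26.53
eef_pos: [558.3, -44.0, 91.5]
tool_rot: [2.171, 2.271, -0.017]
wrist_force: [1.5, -0.1, -3.1]
gripper_width: 0.131
at [558.3 -44.   91.5] a=92.6 t=26.5 tilt [-0.007 -0.008]  need [-0.003, 0.838, -0.011, 0.0]
```

```bash
python3 -m creep '[[0,0.1,0,0],[0,0.2,0,0],[0,0.3,0,0],[0,0.4,0,0],[0,0.5,0,0],[0,0.6,0,0],[0,0.7,0,0],[0,0.76,0,0],[0,0.8,0,0],[0,0.83,0,0],[0,0.83,0,0]]'; python3 to.py 642 -40.5 92 92.5;python3 - <<'E'
from h import *
s=monitor.observe();print(s["wrist_force"]); p,d=snapshot("wrist"); p=p[:,:,::-1]; cv2.imwrite("pics/w8.png",p)
E
```

```text
t: 27.45
eef_pos: [642.1, -40.4, 91.1]
tool_rot: [2.17, 2.27, -0.015]
wrist_force: [0.5, -0.2, -1.2]
gripper_width: 0.131
at [642.1 -40.4  91.1] a=92.6 t=27.4 tilt [-0.006 -0.008]  need [-0.001, -0.001, -0.009, 0.0]
[ 0.47385908 -0.20743431 -1.17835096]
```

View pics/w8.png

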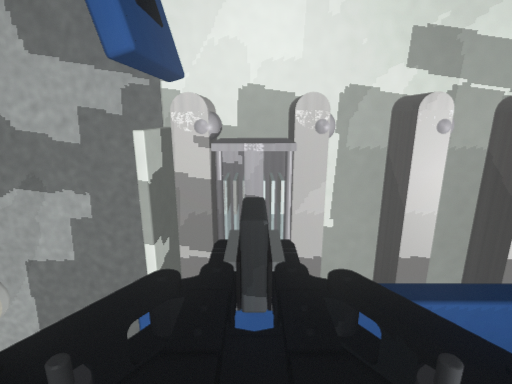

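```bash
python3 -m creep '[[0,0.02,0,0],[0,0.02,0,0],[0,0.02,0,0]]'; python3 -m creep '[[0,0.02,0,0],[0,0.02,0,0],[0,0.02,0,0]]'
```

```text
t: 27.75
eef_pos: [642.8, -40.4, 90.8]
tool_rot: [-2.171, -2.271, 0.019]
wrist_force: [-3.9, 0.0, 0.1]
gripper_width: 0.13
t: 28.0
eef_pos: [642.9, -40.4, 90.8]
tool_rot: [-2.168, -2.268, 0.024]
wrist_force: [-8.3, -0.3, 2.2]
gripper_width: 0.13
```

```bash
python3 -m creep '[[0,0,0,0],[0,0,0,0],[0,0,0,0],[0,0,0,0],[0,0,-0.05,0],[0,0,-0.3,0],[0,0,-0.6,0],[0,0,-1,0],[0,0,-1,0],[0,0,-1,0]]' 0.5; python3 -m creep '[[0.1,-0.3,-0.2,0],[0.2,-0.5,-0.4,0],[0.2,-0.5,-0.4,0],[0.2,-0.5,-0.4,0]]'; python3 - <<'E'
from racks import *
s=monitor.observe(); p,d=snapshot("wrist"); p=p[:,:,::-1]; cv2.imwrite("pics/w9.png",p); print(s["eef_pos"])
p,dt=snapshot("top"); p=p[:,:,::-1]; crop(p,120,70,440,270,2.5,"pics/top4c.png")
f=lambda x0,y0,x1,y1:(int(120+x0/2.5),int(70+y0/2.5),int(120+x1/2.5),int(70+y1/2.5))
rack(cam("top"),dt,f(40,280,105,405),"r2"); rack(cam("top"),dt,f(155,327,228,450),"r3")
X=cloud(cam("wrist",s),d); m=(X[...,2]>91)&(X[...,2]<103)&(np.hypot(X[...,0]-639,X[...,1]+40)<40); v,u=np.nonzero(m)
if len(u): rack(cam("wrist",s),d,(u.min(),v.min(),u.max()+1,v.max()+1),"home?"); print(X[m][:,0].min())
E
```

```text
t: 28.83
eef_pos: [646.5, -39.8, 196.2]
tool_rot: [2.168, 2.267, -0.014]
wrist_force: [0.3, -0.2, -0.5]
gripper_width: 0.501
t: 29.17
eef_pos: [595.9, -21.3, 237.4]
tool_rot: [2.165, 2.266, -0.012]
wrist_force: [0.6, 0.3, -1.1]
gripper_width: 0.5
[595.86250364 -21.3434981  237.44425134]
r2 fin 65 c [445.6 417.7] size [13.9 42.3] yaw 7.5 z 84.2
r2 body 428 c [456.2 418.3] size [ 44.9 119.7] yaw 5.5 z 40.5
r3 fin 63 c [392.9 274.1] size [12.4 43.5] yaw -10.6 z 84.3
r3 body 391 c [402.8 272.5] size [ 44.4 119.8] yaw -10.1 z 38.0
home? fin 15 c [643.1 -45.3] size [10.3 52.3] yaw -12.7 z 90.4
home? body 25 c [645.5 -46.7] size [11.9 57.5] yaw -12.7 z 78.9
617.8778537120725
```

View pics/w9.png

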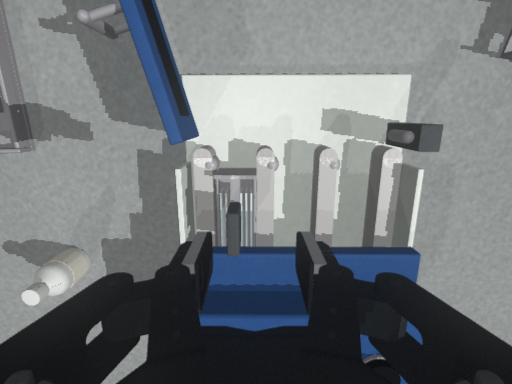

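View pics/top4c.png

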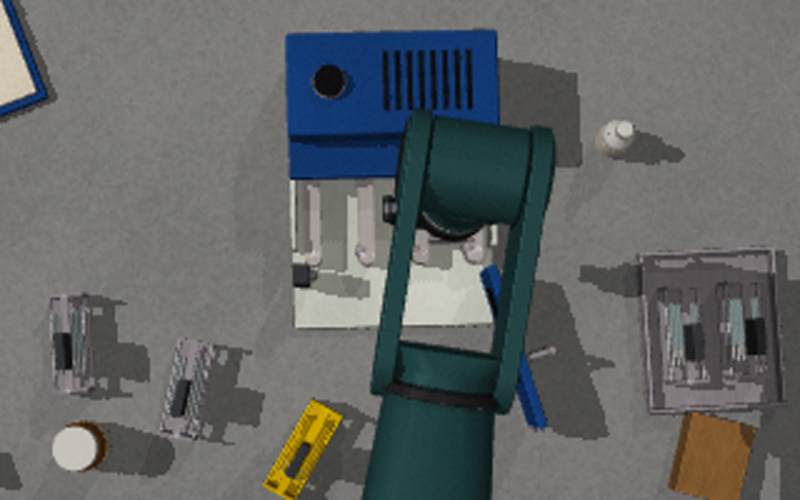

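```bash
python3 to.py 393 274 200 79.8; python3 -m creep '[[0.4,-0.3,0,0],[0.7,-0.5,0,0],[1,-0.66,0,0.02],[1,-0.66,0,0.035],[1,-0.66,0,0.035]]';python3 -m creep '[[0.4,-0.3,0,0.03],[0.7,-0.5,0,0.035],[1,-0.66,0,0.035],[1,-0.66,0,0.035],[1,-0.66,0,0.035]]'; python3 to.py 393 274 200 79.8
```

```text
at [595.6 -21.8 234.8] a=92.6 t=29.3 tilt [-0.004 -0.01 ]  need [3.049, -1.89, 0.328, 0.071]
t: 29.68
eef_pos: [524.3, 76.4, 232.5]
tool_rot: [2.288, 2.148, -0.019]
wrist_force: [0.4, -0.7, 0.7]
gripper_width: 0.498
t: 30.1
eef_pos: [464.7, 181.0, 230.7]
tool_rot: [2.399, 2.023, -0.021]
wrist_force: [-0.6, -0.1, -0.1]
gripper_width: 0.502
at [464.7 181.  230.7] a=80.3 t=30.1 tilt [-0.008 -0.011]  need [0.799, -0.862, 0.302, 0.003]
```

```bash
python3 -m creep '[[0.3,-0.3,0.1,0],[0.6,-0.6,0.3,0],[0.8,-0.86,0.3,0.003],[0.8,-0.86,0.3,0.003],[0.8,-0.86,0.3,0.003],[0.8,-0.86,0.3,0.003]]'; python3 - <<'E'
from racks import *
s=monitor.observe(); p,d=snapshot("wrist"); p=p[:,:,::-1]; cv2.imwrite("pics/w10.png",p); 
C=cam("wrist",s); X=cloud(C,d); print(np.abs(s["joint_vel"]).max())
m=(X[...,2]>76)&(X[...,2]<92)&(np.hypot(X[...,0]-393,X[...,1]-274)<40)&(d>0); v,u=np.nonzero(m); print(u.min(),u.max(),v.min(),v.max())
rack(C,d,(u.min(),v.min(),u.max()+1,v.max()+1),"w")
E
python3 to.py 393 274 120 79.8
```

```text
t: 30.6
eef_pos: [394.6, 272.9, 199.9]
tool_rot: [2.408, 2.01, -0.022]
wrist_force: [-0.2, -0.5, 0.7]
gripper_width: 0.497
0.022426523111706453
248 262 167 219
w fin 780 c [391.2 274.9] size [11.8 43. ] yaw -10.0 z 84.7
w body 785 c [391.3 275. ] size [11.8 43.1] yaw -10.2 z 84.6
at [394.9 272.7 200.2] a=79.6 t=30.6 tilt [-0.007 -0.012]  need [0.02, -0.017, 0.802, -0.001]
```

View pics/w10.png

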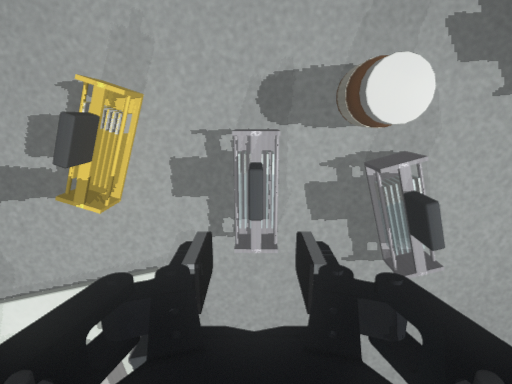

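```bash
python3 -m creep '[[0.02,-0.02,0.3,0],[0.02,-0.02,0.6,0],[0.02,-0.02,0.8,0],[0.02,-0.02,0.8,0],[0.02,-0.02,0.8,0]]'; python3 to.py 392.3 274.6 75 79.9
```

```text
t: 31.07
eef_pos: [393.4, 272.5, 119.5]
tool_rot: [2.412, 2.005, -0.025]
wrist_force: [0.4, 0.1, 1.0]
gripper_width: 0.501
at [393.4 272.5 119.5] a=79.5 t=31.1 tilt [-0.009 -0.014]  need [0.025, -0.011, 0.445, -0.002]
```

```bash
python3 -m creep '[[0.03,-0.01,0.2,0],[0.03,-0.01,0.35,0],[0.03,-0.01,0.43,0],[0.03,-0.01,0.44,0],[0.03,-0.01,0.44,0]]'; python3 -m creep '[[0,0,0,0],[0,0,0,0],[0,0,0,0],[0,0,0,0],[0,0,0,0],[0,0,0,0]]' 1;  python3 to.py 392 274 75 85.6; python3 -m creep '[[0,0,-0.1,0],[0,0,-0.4,0],[0,0,-0.8,0],[0,0,-1,0],[0,0,-1,0]]'; python3 to.py 472 18.2 180 92.5
```

```text
t: 31.48
eef_pos: [393.5, 275.1, 76.7]
tool_rot: [2.413, 2.004, -0.022]
wrist_force: [-1.0, -0.1, 0.3]
gripper_width: 0.497
t: 31.98
eef_pos: [394.4, 275.4, 78.1]
tool_rot: [2.412, 2.004, -0.018]
wrist_force: [-0.2, -1.3, 6.8]
gripper_width: 0.132
at [394.4 275.4  78.1] a=79.4 t=32.0 tilt [-0.005 -0.012]  need [-0.018, -0.021, 0.031, -0.034]
t: 32.4
eef_pos: [397.2, 278.2, 184.0]
tool_rot: [2.41, 2.003, -0.002]
wrist_force: [1.4, 0.5, -2.8]
gripper_width: 0.131
at [397.2 278.2 184. ] a=79.5 t=32.4 tilt [ 0.004 -0.007]  need [-2.419, 1.21, 0.06, -0.072]
```

```bash
python3 -m creep '[[-0.4,0.15,-0.1,-0.036],[-0.7,0.3,-0.1,-0.036],[-1,0.5,-0.1,-0.036],[-1,0.5,-0.1,-0.036]]';python3 -m creep '[[-0.4,0.15,0,-0.036],[-0.7,0.3,0,-0.036],[-0.8,0.3,0,-0.036],[-0.8,0.3,0,-0.036]]';python3 to.py 472 18.2 180 92.5
```

```text
t: 32.73
eef_pos: [429.0, 165.4, 193.1]
tool_rot: [2.298, 2.127, -0.009]
wrist_force: [-0.7, 0.3, -3.7]
gripper_width: 0.129
t: 33.07
eef_pos: [451.9, 80.8, 191.9]
tool_rot: [2.182, 2.249, -0.017]
wrist_force: [0.1, 0.2, -3.2]
gripper_width: 0.128
at [451.9  80.8 191.9] a=91.7 t=33.1 tilt [-0.002 -0.013]  need [-0.63, 0.182, 0.127, -0.004]
```

```bash
python3 -m creep '[[-0.3,0.1,0.1,-0.004],[-0.63,0.18,0.4,-0.004],[-0.63,0.18,0.8,-0.004],[-0.63,0.18,0.8,-0.004],[-0.63,0.18,0.8,-0.004]]'; python3 to.py 472 18.2 93 92.5
```

```text
t: 33.48
eef_pos: [467.9, 18.5, 108.2]
tool_rot: [-2.172, -2.267, 0.027]
wrist_force: [-0.3, -1.1, -3.1]
gripper_width: 0.129
at [467.9  18.5 108.2] a=92.5 t=33.5 tilt [-0.013 -0.011]  need [-0.003, 0.043, 0.151, -0.0]
```

```bash
python3 -m creep '[[0,0.04,0.08,0],[0,0.04,0.13,0],[0,0.04,0.15,0],[0,0.04,0.15,0],[0,0.04,0.15,0]]'; python3 to.py 560.2 22.1 92.5 92.5;python3 - <<'E'
from h import *
s=monitor.observe(); p,d=snapshot("side"); p=p[:,:,::-1]; crop(p,190,130,400,290,3.8,"pics/s9c.png")
E
```

```text
t: 33.9
eef_pos: [472.4, 18.9, 94.2]
tool_rot: [-2.172, -2.269, 0.025]
wrist_force: [-0.4, -0.5, -3.7]
gripper_width: 0.125
at [472.4  18.9  94.2] a=92.5 t=33.9 tilt [-0.011 -0.011]  need [-0.006, 0.878, 0.007, 0.0]
```

View pics/s9c.png

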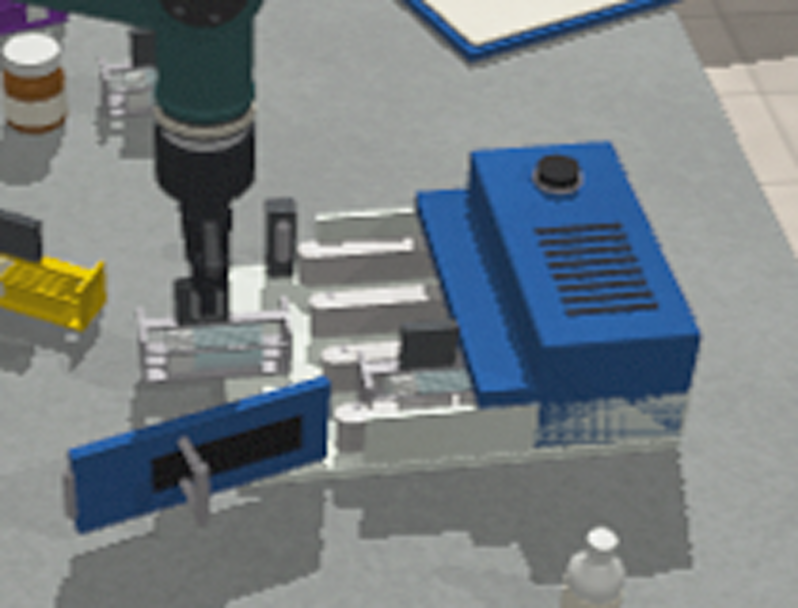

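The rack is aligned in front of the middle lane, so slide it in.

```bash
python3 -m creep '[[-0.006,0.1,0.01,0],[-0.006,0.2,0.02,0],[-0.006,0.3,0.02,0],[-0.006,0.4,0.02,0],[-0.006,0.5,0.02,0],[-0.006,0.6,0.02,0],[-0.006,0.7,0.02,0],[-0.006,0.8,0.02,0],[-0.006,0.8,0.02,0]]'; python3 to.py 640 25.5 92 92.5
```

```text
t: 34.7
eef_pos: [554.7, 21.9, 91.2]
tool_rot: [2.172, 2.268, -0.021]
wrist_force: [0.6, 1.7, -3.1]
gripper_width: 0.131
at [554.7  21.9  91.2] a=92.5 t=34.7 tilt [-0.009 -0.01 ]  need [-0.001, 0.853, -0.016, -0.0]
```

```bash
python3 -m creep '[[0,0.1,0,0],[0,0.2,0,0],[0,0.3,0,0],[0,0.4,0,0],[0,0.5,0,0],[0,0.6,0,0],[0,0.7,0,0],[0,0.78,0,0],[0,0.82,0,0],[0,0.85,0,0],[0,0.85,0,0],[0,0.85,0,0]]';  python3 -m creep '[[0,0.02,0,0],[0,0.02,0,0],[0,0.02,0,0]]'
```

```text
t: 35.7
eef_pos: [639.9, 25.3, 90.5]
tool_rot: [2.171, 2.268, -0.021]
wrist_force: [0.2, 0.1, -2.5]
gripper_width: 0.129
t: 35.95
eef_pos: [640.1, 25.2, 90.6]
tool_rot: [-2.172, -2.268, 0.026]
wrist_force: [-5.7, -0.8, 1.6]
gripper_width: 0.128
```

```bash
python3 -m creep '[[0,0.02,0,0],[0,0.02,0,0],[0,0.02,0,0]]'; python3 -m creep '[[0,0,0,0],[0,0,0,0],[0,0,0,0],[0,0,0,0],[0,0,-0.05,0],[0,0,-0.3,0],[0,0,-0.6,0],[0,0,-1,0],[0,0,-1,0],[0,0,-1,0]]' 0.5; python3 -m creep '[[0.1,-0.3,-0.2,0],[0.3,-0.45,-0.4,0],[0.3,-0.45,-0.4,0],[0.3,-0.45,-0.4,0]]'; python3 - <<'E'
from racks import *
s=monitor.observe(); p,d=snapshot("wrist"); p=p[:,:,::-1]; cv2.imwrite("pics/w11.png",p); print(s["eef_pos"])
p,dt=snapshot("top"); p=p[:,:,::-1]; crop(p,120,70,440,270,2.5,"pics/top5c.png")
f=lambda x0,y0,x1,y1:(int(120+x0/2.5),int(70+y0/2.5),int(120+x1/2.5),int(70+y1/2.5))
rack(cam("top"),dt,f(40,280,105,405),"r2")
X=cloud(cam("wrist",s),d)
for y in (25.5,-40):
    m=(X[...,2]>93)&(X[...,2]<101)&(abs(X[...,1]-y)<12)&(abs(X[...,0]-630)<40); print(y,m.sum(),X[m][:,0].min() if m.any() else None, X[m][:,1].mean())
E
```

```text
t: 36.2
eef_pos: [640.2, 25.2, 90.9]
tool_rot: [-2.17, -2.267, 0.03]
wrist_force: [-5.2, 0.4, 1.1]
gripper_width: 0.132
t: 37.03
eef_pos: [644.0, 26.3, 196.2]
tool_rot: [2.17, 2.266, -0.02]
wrist_force: [-0.2, 0.5, -0.9]
gripper_width: 0.498
t: 37.37
eef_pos: [598.1, 55.5, 237.3]
tool_rot: [2.167, 2.266, -0.017]
wrist_force: [0.5, -0.3, 0.5]
gripper_width: 0.503
[598.0814941   55.48953732 237.26100334]
r2 fin 68 c [445.8 416.4] size [13.  41.7] yaw 2.2 z 83.6
r2 body 422 c [456.2 418.1] size [ 45.  119.9] yaw 5.5 z 40.2
25.5 578 614.5678987903456 26.500936686637107
-40 582 618.1958099908568 -38.491614577284395
```

View pics/w11.png

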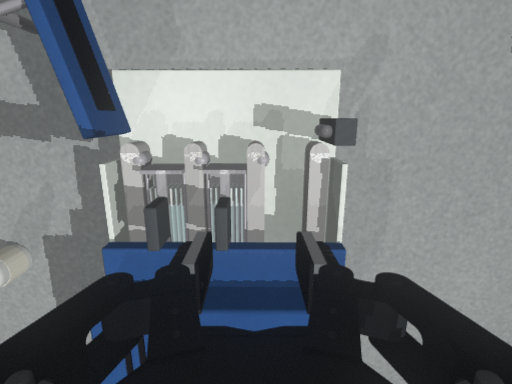

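View pics/top5c.png

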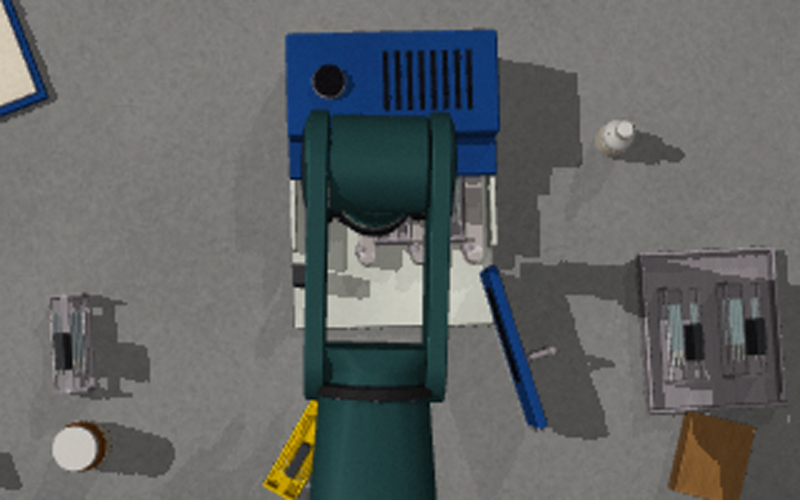

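```bash
python3 -m creep '[[0.4,-0.2,0,0],[0.7,-0.3,0,0],[1,-0.5,0,0],[1,-0.5,0,0]]';python3 -m creep '[[0.4,-0.2,0,0],[0.7,-0.3,0,0],[1,-0.5,0,0],[1,-0.5,0,0]]';python3 -m creep '[[0.4,-0.2,0,0],[0.7,-0.3,0,0],[1,-0.5,0,0],[1,-0.5,0,0]]'; python3 to.py 446 416.8 200 95.5
```

```text
t: 37.8
eef_pos: [540.5, 156.3, 231.9]
tool_rot: [-2.165, -2.273, 0.026]
wrist_force: [0.8, 0.1, 0.3]
gripper_width: 0.505
t: 38.13
eef_pos: [482.7, 257.6, 229.8]
tool_rot: [-2.155, -2.276, 0.029]
wrist_force: [0.9, -0.5, 0.6]
gripper_width: 0.497
t: 38.47
eef_pos: [424.4, 358.4, 228.1]
tool_rot: [-2.146, -2.28, 0.033]
wrist_force: [0.6, -0.4, 0.1]
gripper_width: 0.492
at [424.4 358.4 228.1] a=93.5 t=38.5 tilt [-0.022 -0.008]  need [0.571, 0.257, 0.272, -0.011]
```

```bash
python3 -m creep '[[0.3,0.15,0.1,-0.011],[0.57,0.26,0.27,-0.011],[0.57,0.26,0.27,-0.011],[0.57,0.26,0.27,-0.011],[0.57,0.26,0.27,-0.011]]'; python3 - <<'E'
from racks import *
s=monitor.observe(); p,d=snapshot("wrist"); p=p[:,:,::-1]; cv2.imwrite("pics/w12.png",p); 
C=cam("wrist",s); X=cloud(C,d); print(np.abs(s["joint_vel"]).max())
m=(X[...,2]>76)&(X[...,2]<92)&(np.hypot(X[...,0]-446,X[...,1]-417)<40)&(d>0); v,u=np.nonzero(m); print(u.min(),u.max(),v.min(),v.max())
rack(C,d,(u.min(),v.min(),u.max()+1,v.max()+1),"w")
E
python3 to.py 446 416.8 120 95.5
```

```text
t: 38.88
eef_pos: [447.0, 415.4, 198.9]
tool_rot: [-2.107, -2.315, 0.037]
wrist_force: [-0.3, -0.1, -0.5]
gripper_width: 0.498
0.038627944695820676
249 263 171 223
w fin 781 c [444.5 418. ] size [11.7 43.1] yaw 5.5 z 84.8
w body 784 c [444.5 418. ] size [11.7 43.1] yaw 5.6 z 84.7
at [447.1 415.4 200.1] a=95.4 t=38.9 tilt [-0.022 -0.009]  need [0.02, 0.009, 0.801, -0.001]
```

View pics/w12.png

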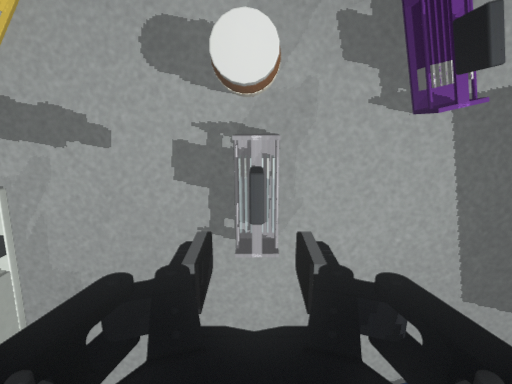

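```bash
python3 -m creep '[[0.02,0.01,0.3,0],[0.02,0.01,0.6,0],[0.02,0.01,0.8,0],[0.02,0.01,0.8,0],[0.02,0.01,0.8,0]]'; python3 to.py 445.5 417.5 75 95.5
```

```text
t: 39.35
eef_pos: [446.1, 415.5, 120.1]
tool_rot: [-2.109, -2.314, 0.036]
wrist_force: [-0.6, -0.6, 0.4]
gripper_width: 0.501
at [446.1 415.5 120.1] a=95.3 t=39.4 tilt [-0.023 -0.01 ]  need [0.024, 0.007, 0.451, -0.001]
```

```bash
python3 -m creep '[[0.02,0,0.2,0],[0.02,0,0.35,0],[0.02,0,0.43,0],[0.02,0,0.45,0],[0.02,0,0.45,0]]'; python3 -m creep '[[0,0,0,0],[0,0,0,0],[0,0,0,0],[0,0,0,0],[0,0,0,0],[0,0,0,0]]' 1;  python3 to.py 445 417 75 85.6; python3 -m creep '[[0,0,-0.1,0],[0,0,-0.4,0],[0,0,-0.8,0],[0,0,-1,0],[0,0,-1,0]]'; python3 to.py 470 84.2 190 92.5
```

```text
t: 39.77
eef_pos: [445.5, 417.2, 76.4]
tool_rot: [-2.11, -2.314, 0.033]
wrist_force: [0.7, -0.5, 0.3]
gripper_width: 0.497
t: 40.27
eef_pos: [446.4, 417.8, 78.3]
tool_rot: [-2.11, -2.314, 0.028]
wrist_force: [0.5, -0.8, 5.2]
gripper_width: 0.128
at [446.4 417.8  78.3] a=95.3 t=40.3 tilt [-0.019 -0.007]  need [-0.006, -0.014, 0.033, 0.054]
t: 40.68
eef_pos: [450.5, 420.3, 185.2]
tool_rot: [-2.112, -2.316, 0.01]
wrist_force: [1.7, 0.6, -1.5]
gripper_width: 0.131
at [450.5 420.3 185.2] a=95.3 t=40.7 tilt [-0.01  0.  ]  need [-3.364, -0.116, -0.051, 0.015]
```

```bash
python3 -m creep '[[-0.4,0,-0.1,0],[-0.8,0,-0.1,0],[-1,0,-0.1,0],[-1,0,-0.1,0]]';python3 -m creep '[[-0.4,0,0,0.01],[-0.8,0,0,0.01],[-1,0,0,0.01],[-1,0,0,0.01]]';python3 -m creep '[[-0.4,0,0,0.01],[-0.8,0,0,0.01],[-1,0,0,0.01],[-1,0,0,0.01],[-1,0,0,0.01]]';python3 to.py 468 84.2 180 92.5
```

```text
t: 41.02
eef_pos: [459.4, 316.3, 193.1]
tool_rot: [-2.117, -2.312, 0.019]
wrist_force: [-0.6, -0.3, -3.1]
gripper_width: 0.131
t: 41.35
eef_pos: [467.5, 213.0, 191.3]
tool_rot: [-2.158, -2.273, 0.027]
wrist_force: [0.4, 0.4, -2.9]
gripper_width: 0.129
t: 41.77
eef_pos: [472.2, 113.2, 190.5]
tool_rot: [-2.193, -2.236, 0.029]
wrist_force: [-0.4, -0.2, -2.9]
gripper_width: 0.13
at [472.2 113.2 190.5] a=91.1 t=41.8 tilt [-0.02  -0.006]  need [-0.289, -0.045, 0.108, -0.008]
```

```bash
python3 -m creep '[[-0.15,-0.03,0.1,-0.008],[-0.29,-0.03,0.4,-0.008],[-0.29,-0.03,0.75,-0.008],[-0.29,-0.03,0.8,-0.008],[-0.29,-0.03,0.8,-0.008],[-0.29,-0.03,0.8,-0.008]]'; python3 to.py 469 84.2 93 92.5
```

```text
t: 42.27
eef_pos: [468.4, 85.0, 111.2]
tool_rot: [-2.163, -2.264, 0.028]
wrist_force: [-0.1, 0.1, -2.3]
gripper_width: 0.131
at [468.4  85.  111.2] a=92.6 t=42.3 tilt [-0.02  -0.006]  need [-0.007, 0.009, 0.182, 0.001]
```

```bash
python3 -m creep '[[-0.007,0.01,0.08,0],[-0.007,0.01,0.13,0],[-0.007,0.01,0.17,0],[-0.007,0.01,0.18,0],[-0.007,0.01,0.18,0]]'; python3 to.py 557.3 88 92.5 92.5;python3 - <<'E'
from h import *
s=monitor.observe(); p,d=snapshot("side"); p=p[:,:,::-1]; crop(p,190,130,400,290,3.8,"pics/s10c.png")
E
```

```text
t: 42.68
eef_pos: [469.0, 84.3, 93.1]
tool_rot: [-2.162, -2.264, 0.028]
wrist_force: [0.0, 0.1, -2.4]
gripper_width: 0.126
at [469.   84.3  93.1] a=92.6 t=42.7 tilt [-0.02  -0.006]  need [-0.003, 0.884, -0.013, 0.001]
```

View pics/s10c.png

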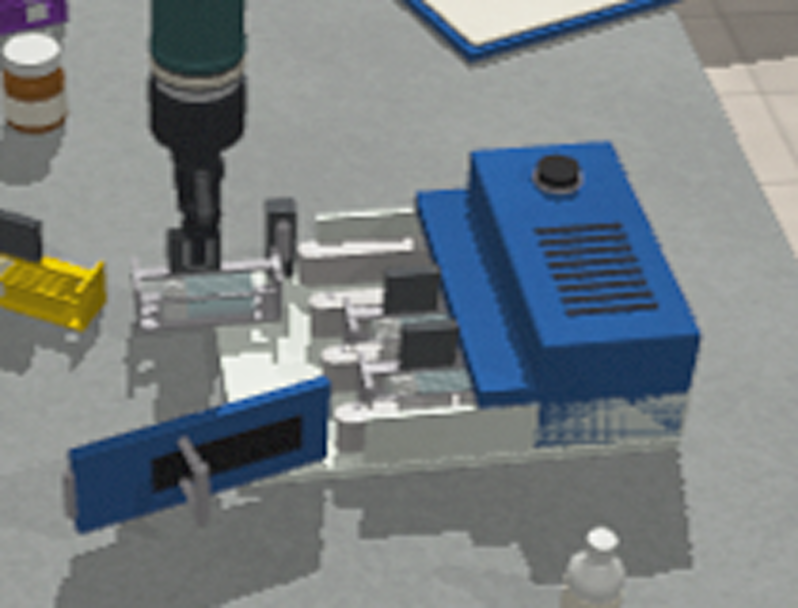

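```bash
python3 -m creep '[[-0.003,0.1,0,0],[-0.003,0.2,0,0],[-0.003,0.3,0,0],[-0.003,0.4,0,0],[-0.003,0.5,0,0],[-0.003,0.6,0,0],[-0.003,0.7,0,0],[-0.003,0.8,0,0],[-0.003,0.8,0,0]]'; python3 to.py 637 91.4 91.5 92.5
```

```text
t: 43.48
eef_pos: [551.5, 87.7, 91.5]
tool_rot: [-2.164, -2.265, 0.025]
wrist_force: [1.4, 0.6, -3.0]
gripper_width: 0.133
at [551.5  87.7  91.5] a=92.6 t=43.5 tilt [-0.017 -0.005]  need [-0.002, 0.855, -0.015, 0.001]
```

```bash
python3 -m creep '[[0,0.1,-0.01,0],[0,0.2,-0.01,0],[0,0.3,-0.01,0],[0,0.4,-0.01,0],[0,0.5,-0.01,0],[0,0.6,-0.01,0],[0,0.7,-0.01,0],[0,0.78,-0.01,0],[0,0.82,-0.01,0],[0,0.85,-0.01,0],[0,0.85,-0.01,0],[0,0.85,-0.01,0]]';  python3 -m creep '[[0,0.02,0,0],[0,0.02,0,0],[0,0.02,0,0]]';  python3 -m creep '[[0,0.02,0,0],[0,0.02,0,0],[0,0.02,0,0]]'
```

```text
t: 44.48
eef_pos: [636.0, 91.5, 90.6]
tool_rot: [-2.164, -2.265, 0.026]
wrist_force: [-1.2, -1.8, -3.7]
gripper_width: 0.127
t: 44.73
eef_pos: [636.2, 91.5, 90.6]
tool_rot: [-2.162, -2.263, 0.031]
wrist_force: [-6.3, -1.1, -0.5]
gripper_width: 0.132
t: 44.98
eef_pos: [636.3, 91.6, 90.8]
tool_rot: [-2.16, -2.261, 0.036]
wrist_force: [-6.8, -1.9, 1.4]
gripper_width: 0.131
```

```bash
python3 -m creep '[[0,0,0,0],[0,0,0,0],[0,0,0,0],[0,0,0,0],[0,0,-0.05,0],[0,0,-0.3,0],[0,0,-0.6,0],[0,0,-1,0],[0,0,-1,0],[0,0,-1,0]]' 0.5; python3 -m creep '[[-0.1,-0.3,-0.2,0],[-0.3,-0.45,-0.4,0],[-0.3,-0.45,-0.4,0],[-0.3,-0.45,-0.4,0],[-0.3,-0.45,-0.4,0]]'; python3 - <<'E'
from racks import *
s=monitor.observe(); p,d=snapshot("wrist"); p=p[:,:,::-1]; cv2.imwrite("pics/w13.png",p); print(s["eef_pos"]); crop(p,80,60,350,270,2.9,"pics/w13c.png")
X=cloud(cam("wrist",s),d)
for y in (91,25.5,-40):
    m=(X[...,2]>93)&(X[...,2]<101)&(abs(X[...,1]-y)<12)&(abs(X[...,0]-630)<40); print(y,m.sum(),X[m][:,0].min() if m.any() else None, X[m][:,1].mean())
    m=(X[...,2]>50)&(X[...,2]<62)&(abs(X[...,1]-y)<18)&(abs(X[...,0]-590)<40); print("  tail",m.sum(),np.percentile(X[m][:,0],3))
E
```

```text
t: 45.82
eef_pos: [641.3, 92.3, 196.2]
tool_rot: [-2.165, -2.266, 0.024]
wrist_force: [-0.3, -0.2, 0.2]
gripper_width: 0.501
t: 46.23
eef_pos: [598.2, 60.7, 235.9]
tool_rot: [-2.164, -2.265, 0.025]
wrist_force: [-0.6, -0.1, 0.3]
gripper_width: 0.499
[598.18269943  60.71654139 235.93317032]
91 570 612.0969693556766 92.48411979315448
  tail 423 583.8617772087804
25.5 489 614.9058428522956 27.211640670873045
  tail 418 586.7635794267699
-40 599 617.8920288220303 -38.42938848930418
  tail 455 590.1172978619473
```

View pics/w13c.png

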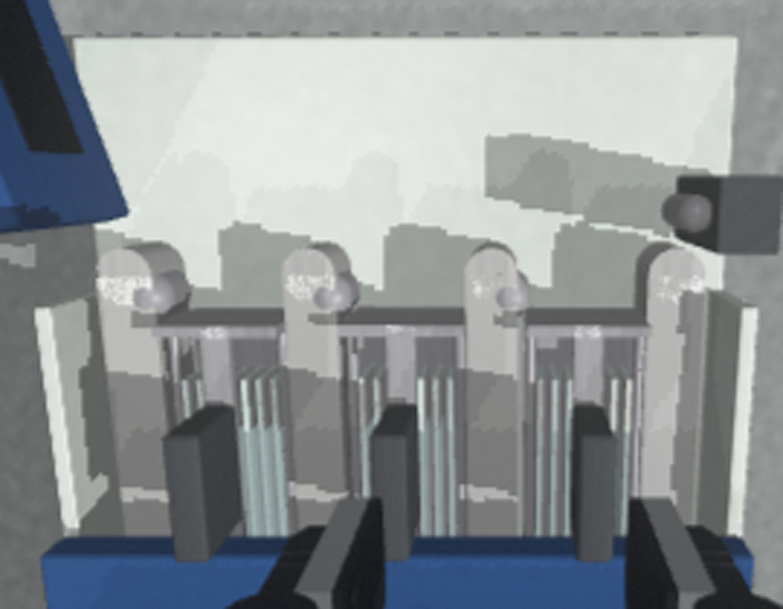

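```bash
python3 - <<'E'
from racks import *
d=np.load("pics/top3_d.npy"); X=cloud(cam("top"),d)
P=X[170:250,310:345].reshape(-1,3); P=P[(P[:,2]>88)&(P[:,2]<102)]
print(len(P)); c=cv2.fitLine(P[:,:2].astype(np.float32),cv2.DIST_HUBER,0,.01,.01).ravel(); c[:2]*=np.sign(-c[0]); print(c)
t=(P[:,:2]-c[2:])@c[:2]; H=c[2:]+c[:2]*t.min(); F=c[2:]+c[:2]*t.max(); print("hinge end",H,"free",F,np.linalg.norm(F-H))
psi=np.degrees(np.arctan2(-c[0],c[1])); print("psi",psi,"door angle rad",np.radians(psi-2.5))
H=np.array([560.2,22.1])+np.array([np.sin(np.radians(2.5)),-np.cos(np.radians(2.5))])*102; print("hinge est",H)
Hx=H
for p in (psi+24,psi+8,100,85,70,55,40,25,15,10):
    a=np.radians(p); print(round(p),np.round(Hx+168*np.array([-np.sin(a),np.cos(a)]),0))
E
```

```text
291
[-9.46976304e-01 -3.21303427e-01  4.63117859e+02 -1.23345604e+02]
hinge end [558.44582334 -91.00139263] free [ 368.47205158 -155.4583634 ] 200.61090459021585
psi 108.74176 door angle rad 1.8542686
hinge est [564.64917751 -79.8029186 ]
133 [ 441. -194.]
117 [ 415. -155.]
100 [ 399. -109.]
85 [397. -65.]
70 [407. -22.]
55 [427.  17.]
40 [457.  49.]
25 [494.  72.]
15 [521.  82.]
10 [535.  86.]
```

```bash
python3 -m creep '[[-0.4,-0.2,0,0],[-0.7,-0.4,0,0],[-0.9,-0.55,0,0],[-0.9,-0.55,0,0]]' 1;python3 -m creep '[[-0.4,-0.2,0,0],[-0.7,-0.4,0,0],[-0.9,-0.55,0,0],[-0.9,-0.55,0,0]]';python3 -m creep '[[-0.4,-0.2,0,0],[-0.7,-0.4,0,0],[-0.9,-0.55,0,0],[-0.9,-0.55,0,0],[-0.9,-0.55,0,0]]'; python3 to.py 437 -210 150 90
```

```text
t: 46.62
eef_pos: [545.3, -34.4, 235.1]
tool_rot: [-2.166, -2.259, 0.032]
wrist_force: [0.9, 0.6, 0.2]
gripper_width: 0.001
t: 46.95
eef_pos: [492.5, -129.2, 235.6]
tool_rot: [-2.169, -2.253, 0.037]
wrist_force: [0.9, 0.3, 0.3]
gripper_width: -0.002
t: 47.37
eef_pos: [441.4, -221.0, 236.6]
tool_rot: [-2.17, -2.251, 0.035]
wrist_force: [0.6, -0.1, -0.9]
gripper_width: 0.005
at [ 441.4 -221.   236.6] a=92.1 t=47.4 tilt [-0.026 -0.005]  need [0.116, -0.017, 0.866, 0.012]
```

```bash
python3 -m creep '[[0.1,0,0.3,0.012],[0.1,0,0.6,0.012],[0.1,0,0.86,0.012],[0.1,0,0.86,0.012]]';python3 -m creep '[[0,0,0.2,0],[0,0,0.4,0],[0,0,0.6,0],[0,0,0.68,0],[0,0,0.68,0],[0,0,0.68,0]]'; python3 to.py 410 -157 80 90; python3 - <<'E'
from h import *
s=monitor.observe(); p,d=snapshot("side"); p=p[:,:,::-1]; crop(p,150,130,400,384,2.9,"pics/s11c.png")
E
```

```text
t: 47.7
eef_pos: [436.5, -207.5, 143.8]
tool_rot: [-2.199, -2.203, 0.038]
wrist_force: [-0.3, 0.4, -0.8]
gripper_width: 0.004
t: 48.2
eef_pos: [435.0, -207.0, 76.7]
tool_rot: [-2.199, -2.205, 0.037]
wrist_force: [1.0, -1.1, 1.9]
gripper_width: -0.001
at [ 435.  -207.    76.7] a=90.2 t=48.2 tilt [-0.036  0.002]  need [0.501, -0.25, -0.022, 0.001]
```

View pics/s11c.png

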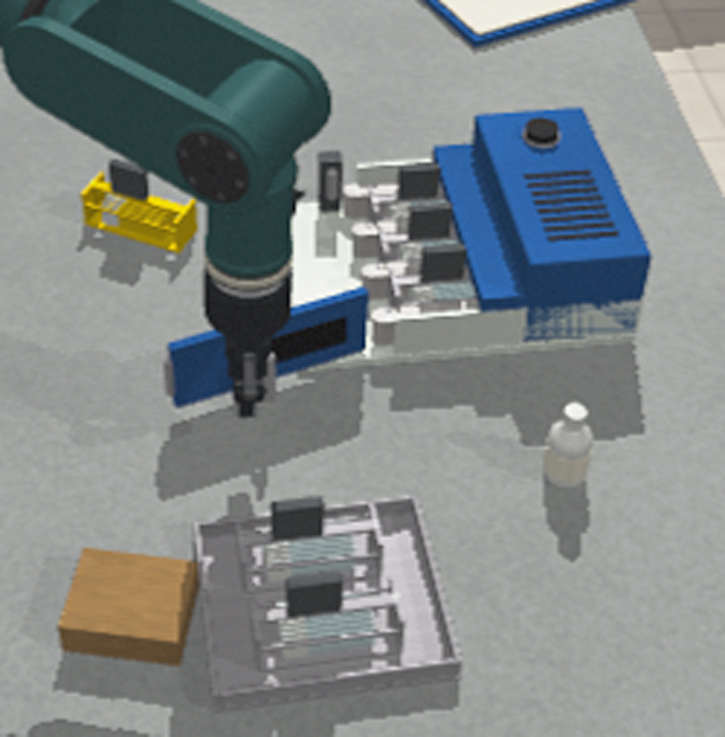

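```bash
python3 -m creep '[[0.1,-0.25,0,0],[0.3,-0.27,0,0],[0.45,-0.29,0,0],[0.6,-0.33,0,0],[0.75,-0.36,0,0],[0.91,-0.37,0,0],[0.91,-0.37,0,0]]'; python3 to.py 405 -31 80 90
```

```text
t: 48.83
eef_pos: [399.1, -115.0, 80.8]
tool_rot: [-2.2, -2.21, 0.033]
wrist_force: [0.5, 0.3, -0.4]
gripper_width: -0.006
at [ 399.1 -115.    80.8] a=90.3 t=48.8 tilt [-0.031  0.001]  need [0.84, 0.064, 0.007, 0.001]
```

```bash
python3 -m creep '[[0.2,-0.03,0,0],[0.42,-0.03,0,0],[0.63,0.01,0,0],[0.84,0.06,0,0],[0.84,0.06,0,0]]'; python3 to.py 425 8 80 90;python3 to.py 454 39 80 90; python3 to.py 490 63 80 90
```

```text
t: 49.25
eef_pos: [406.4, -29.3, 82.5]
tool_rot: [-2.198, -2.215, 0.028]
wrist_force: [-0.5, -0.1, 0.7]
gripper_width: 0.003
at [406.4 -29.3  82.5] a=90.4 t=49.2 tilt [-0.027  0.002]  need [0.371, 0.189, 0.021, 0.002]
at [406.4 -29.3  82.5] a=90.4 t=49.2 tilt [-0.027  0.002]  need [0.679, 0.481, 0.013, 0.002]
at [406.4 -29.3  82.5] a=90.4 t=49.2 tilt [-0.027  0.002]  need [0.916, 0.843, 0.004, 0.002]
```

```bash
python3 -m creep '[[0.2,0.08,0,0],[0.37,0.19,0,0],[0.52,0.32,0,0],[0.68,0.48,0,0],[0.8,0.65,0,0],[0.91,0.84,0,0],[0.91,0.84,0,0]]'; python3 to.py 517 72 80 90;python3 to.py 535 76 80 90; python3 - <<'E'
from racks import *
s=monitor.observe(); p,d=snapshot("side"); p=p[:,:,::-1]; crop(p,190,130,400,290,3.8,"pics/s12c.png")
E
```

```text
t: 49.83
eef_pos: [493.5, 62.9, 81.7]
tool_rot: [-2.199, -2.219, 0.023]
wrist_force: [-0.1, -0.1, 0.1]
gripper_width: -0.002
at [493.5  62.9  81.7] a=90.5 t=49.8 tilt [-0.023  0.002]  need [0.089, 0.236, 0.012, 0.003]
at [493.5  62.9  81.7] a=90.5 t=49.8 tilt [-0.023  0.002]  need [0.128, 0.417, 0.008, 0.003]
```

View pics/s12c.png

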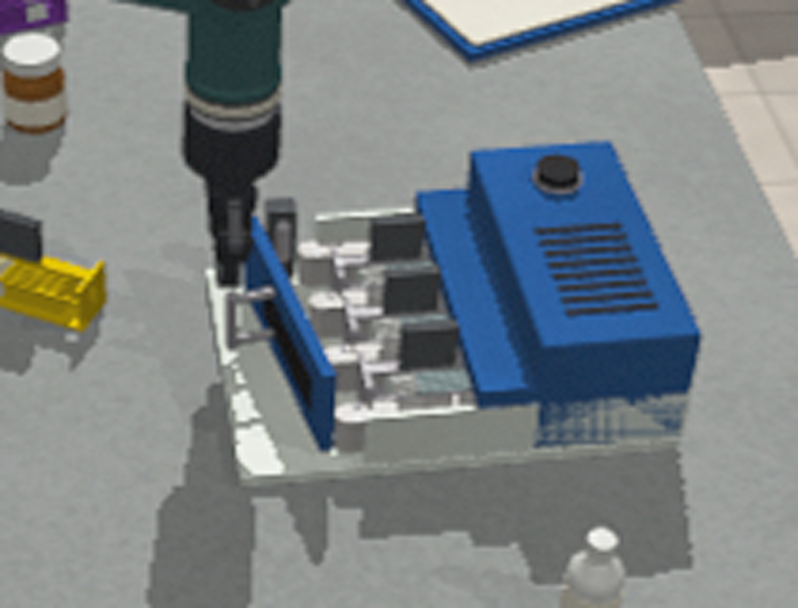

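```bash
python3 -m creep '[[0.05,0.12,0,0],[0.09,0.2,0,0],[0.1,0.27,0,0],[0.11,0.32,0,0],[0.11,0.35,0,0],[0.11,0.35,0,0]]'; python3 -m creep '[[0,0.03,0,0],[0,0.05,0,0],[0,0.05,0,0]]';python3 -m creep '[[0,0.03,0,0],[0,0.05,0,0],[0,0.05,0,0]]'
```

```text
t: 50.38
eef_pos: [525.9, 72.9, 80.5]
tool_rot: [-2.198, -2.217, 0.03]
wrist_force: [-3.9, -0.9, 2.1]
gripper_width: 0.001
t: 50.63
eef_pos: [531.9, 72.8, 80.5]
tool_rot: [-2.199, -2.218, 0.027]
wrist_force: [-0.7, 0.1, -0.0]
gripper_width: 0.0
t: 50.88
eef_pos: [534.2, 72.8, 80.2]
tool_rot: [-2.195, -2.214, 0.036]
wrist_force: [-9.4, 0.6, 7.5]
gripper_width: -0.001
```

```bash
python3 -m creep '[[0,0.02,0,0],[0,0.02,0,0],[0,0.02,0,0]]';  python3 -m creep '[[0,-0.1,0,0],[0,-0.3,0,0],[0,-0.5,-0.2,0],[0,-0.7,-0.6,0],[0,-1,-1,0],[0,-1,-1,0],[0,-1,-1,0]]'; python3 -m creep '[[-0.5,-0.3,-0.3,0],[-1,-0.3,-0.5,0],[-1,-0.3,-0.5,0],[-1,-0.3,-0.5,0]]'; python3 -m creep '[[-0.5,0,0,0],[-1,0,0,0],[-1,0,0,0],[-1,0,0,0]]'; python3 - <<'E'
from racks import *
p,d=snapshot("side"); p=p[:,:,::-1]; crop(p,150,130,400,384,2.9,"pics/s13c.png")
p,d=snapshot("top"); p=p[:,:,::-1]; crop(p,225,75,325,225,4,"pics/top6c.png"); crop(p,120,70,440,270,2.5,"pics/top6.png")
X=cloud(cam("top"),d); P=X[150:200,230:325].reshape(-1,3); P=P[(P[:,2]>88)&(P[:,2]<102)&(P[:,1]<110)]
c=cv2.fitLine(P[:,:2].astype(np.float32),cv2.DIST_HUBER,0,.01,.01).ravel(); print(len(P),c,np.degrees(np.arctan(-c[0]/c[1])))
E
```

```text
t: 51.13
eef_pos: [534.1, 72.8, 80.2]
tool_rot: [-2.192, -2.212, 0.043]
wrist_force: [-8.8, -0.0, 6.6]
gripper_width: 0.001
t: 51.72
eef_pos: [439.1, 72.1, 188.3]
tool_rot: [-2.196, -2.217, 0.031]
wrist_force: [0.4, -0.0, 0.1]
gripper_width: 0.001
t: 52.05
eef_pos: [412.6, -32.9, 240.8]
tool_rot: [-2.208, -2.214, 0.031]
wrist_force: [1.4, -0.1, 0.7]
gripper_width: 0.002
t: 52.38
eef_pos: [412.9, -136.2, 238.7]
tool_rot: [-2.212, -2.207, 0.035]
wrist_force: [-0.5, -0.6, 0.4]
gripper_width: 0.004
351 [ 4.1928589e-02 -9.9912059e-01  5.5691693e+02  1.1084506e+01] 2.4030356
```

View pics/s13c.png

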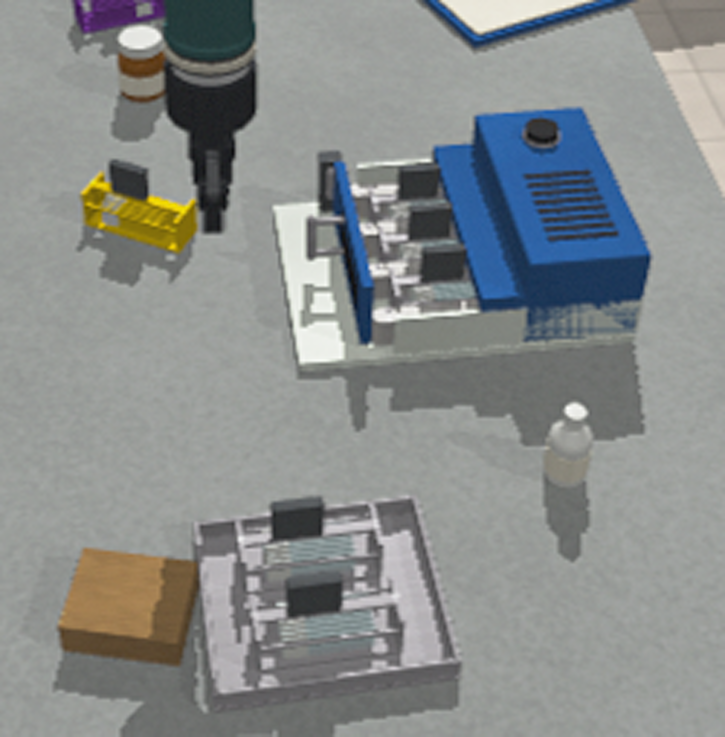

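View pics/top6.png

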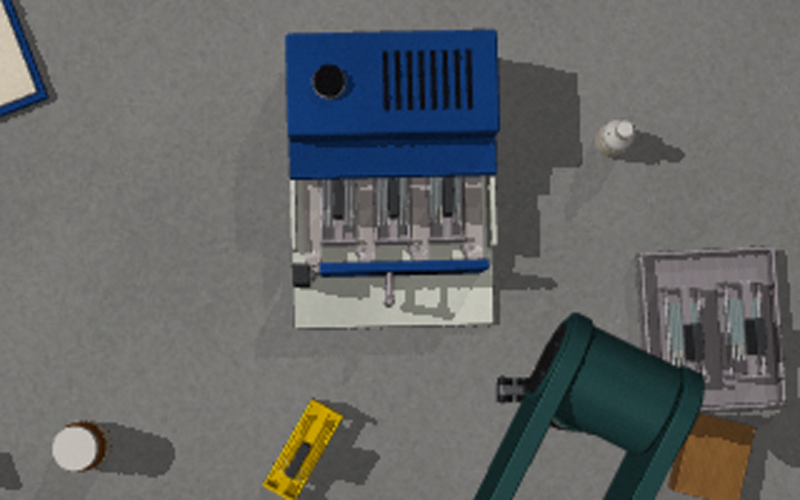

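```bash
python3 -c "
from rig import monitor,sign_off
s=monitor.observe();print(s['t'],s['wrist_force'],s['gripper_width']);print(sign_off())"
```

```text
52.4833 [-0.83121699  0.05285246 -0.12434258] 0.00016443659280276647
the job is handed in; nothing more can be done
None
```

I handed the job in at about 52 s of robot time. I swung the door wide open (about 1.85 rad) and stood both finished racks upright in the tray. Each of the three waiting racks went into a lane of its own, one of them after it had been knocked aside and I had located it again. Then I pushed the door shut and backed the arm off, empty.

**Lanes:** all three racks reached the back stop at 5–8 N. Afterwards the wrist camera showed the tails level and the plungers out behind them. The left and right fins sit within about 1 mm of where the finished racks' fins had been.

**Door:** the push force rose, dropped, then met a firm stop at about 9 N. The shut door measured 2.4° in the top view against the dryer's own 2.5°, so it looks seated, though I could not read the joint directly.

**Tray and bystanders:** both finished racks stand upright inside the tray. The bottle, jar, box and the yellow look-alike look unmoved in the last pictures. I did not look closely at the purple one again, but the arm never went near it. No check failed or disagreed. The hand-in gave no verdict.

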